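Level and load the counter display in a game shop

ROBOT

A 6-joint arm with a two-finger parallel gripper is mounted at the origin on the work surface. World frame = base frame: x ahead of the robot, y to its left, z up, the work surface at z = 0. Lengths are in m, angles in rad, forces in N, time in s.
With the tool pointing down it reaches from about 0.325 to 0.75 m from the base axis. Payload 7.6 kg.
Tool frame: the origin (TCP) lies where the fingers leave the gripper's body, on its centre line; the fingertips stand 73 mm ahead of it and the grasp point (between the pads) lies 54 mm ahead of it (env.grip_depth is the distance from the TCP to the grasp point, in m); z points along the fingers, y is the direction in which the jaws open and shut (so a half turn about z gives the same grasp; the last joint's range is limited). The gripper opens to 85 mm and grips with 20 to 120 N. Pads are 22 mm wide; open, the fingers measure 114 mm over their backs; the gripper's body (76 mm by 85 mm) begins 54 mm behind the grasp point. The pads swing forward as they close: fully open they stand 13 mm farther back than shut.
Start: joints at [1.156, 0.052, 1.401, -0, 1.689, -0.07], TCP at [0.177, 0.494, 0.304] pointing down, gripper open.
Joint ranges: [-2.9, 2.9], [-0.91, 2.17], [0.12, 2.37], [-1.06, 4.2], [0.26, 2.73], [-2.93, 2.93]. Speed limits (rad/s): [2.57, 2.57, 3.01, 3.14, 3.14, 3.14].

INTERFACE

Orientations are given as a 3x3 rotation matrix whose columns are the frame's x, y, z axes.
In Python, from plant import status, read_camera, get_calibration, ticket, env gives the robot as it stands.
- The arm moves only by the tool move_arm, never from a script. Its argument "motion" is a list of rows, each an object with "slide": the shift along the tool's x, y, z in mm, a list of three; "spin": the turn about the tool's z in degrees; "jaw": the opening, from 0 (shut) to 1 (fully open). In form: [{"slide": [tx, ty, tz], "spin": spin, "jaw": jaw}, ...]. A call has 1 to 12 rows; each row shifts and turns the pose as measured when the row begins, along the tool's axes as they then stand; what a row does not reach is not made up. A row lasts 1/12 s, in which the tool goes at most 41.7 mm and 7.16 degrees, less where a joint would pass 70% of its speed; a pose out of reach is approached as far as the arm can. A call is refused whole if a number of a shift passes 41.7 or a number of a turn 7.16, either way. A call with a gripper value outside its range is refused whole. The fingers move at their own pace and stop on an object; "grip_force" is the grip in N (left out, the last holds). Time passes only in rows, so rows that do not move let the fingers close. It gives the time, the measured TCP pose, the force and the opening at its end, in the units of the state.
- status.read_state(): the state, without advancing time (a new reading comes with each control period).
- read_camera(name): name is "scene" or "top" or "wrist"; returns (picture, depth): 480x640x3 uint8, red, green, blue; 480x640 float32, m along the optical axis (not along the pixel's ray), 0 where there is no reading.
- get_calibration(name): a dict with "K" (3x3 intrinsics, pixels), "eye" and "orientation" of the camera in the world. Camera axes: x right, y up, looking along -z (the intrinsics and any distortion apply to the point x, -y, -z); pixel columns grow to the right and rows downward; lengths in m; the calibration is good to about 2 mm. A picture is of the moment at which its call begins: read the wrist's pose just before it. get_calibration takes no time and is no camera call; for the wrist camera it gives the pose at the moment of the call.
- ticket.close_job(): hands the job in, once; it reports no verdict.
The state is a dict: "time": time; "q": joint angles; "joint_velocities": joint speeds; "effort": joint torques, N m; "tool_pos": TCP position; "orientation": TCP orientation; "force": force on the tool from outside, world axes, zero at the start; "torque": the same for the moment, N m; "gripper_width": finger opening in m.
Only numpy, scipy, OpenCV 4.12 (cv2) and the standard library are available. Lean on these libraries where they do the work, as an engineer would, in place of code of your own. Each camera call takes 0.05 s, during which the arm holds its last target. There are 200 camera calls.

TASK

Get the sagging display tray on the shop counter ready: first push the wooden wedge, thin end first, under the tray's low free side until the tray is level, and leave it there holding the tray up; then swing the wire backrest, which lies folded on the tray, up and over until it drops back onto its end stop. After that stand every small game box from the counter upright on the tray floor in front of the backrest, leaving the tray level, the backrest out and the other things on the counter where they are.

Things in the scene. Friction and masses are not known exactly. Their poses are not given: they have to be found in the camera images.
- stand: Fixed foot of the stand, dark wood. Origin on the counter under the middle of the level tray; x+ is the tray's back (backrest hinge), y its width. Hinge block 30 wide, 69 high along the left side, y +162 to +192. Gauge post 20 x 20, 64 high beyond the free side at x +73, y -173: level, the tray's rim top is flush with the post's top.
- tray (a joint): Angle (rad) of the light-wood tray about its left side (along stand x at y +160, height 34): 0 level, negative = free right side (-y) low, positive = too high. Starts on its lower stop, -0.07 (free side 22 mm low), and falls back to it unless held up; upper stop 0.07.
- tray_edge (a point): Middle of the lower edge of the tray's free (-y) side, on its underside: the wedge goes under here, moving along stand +y. 34 above the counter when level, about 12 at the start. Tray 0.8 kg; the wedge push needs about 5 to 10 N.
- tray_floor (a point): Centre of the tray's floor (upper face, 49 above the counter when level), axes as the stand's, turning with the tray. Tray: 170 deep (x) x 320 wide (y), floor 15 thick; rims 8 thick stand on the floor: 15 high at both sides, 18 high along the front, none at the back.
- backrest (a joint): Angle (rad) of the steel wire backrest: 0 folded flat forward over the tray, 1.57 upright, 1.95 leaning back on its end stop. Swings freely: before about 1.6 it falls forward to 0, beyond about 1.65 it falls by its own weight back to the stop and stays. A U of 10 thick round wire, 95 long, 240 wide (y), with two 6 thick wires at y +-60 from crossbar to hinge, 0.15 kg.
- backrest_bar (a point): Middle of the backrest's crossbar (10 thick round wire along stand y; point on its axis), 95 from the hinge axis; folded it lies 14 above the tray floor, at stand x -25. Can be pinched from above, fingers closing along stand x.
- backrest_hinge (a point): Middle of the backrest's hinge axis, which runs along stand y at stand x +70, 14 above the tray floor.
- wedge: Loose plywood wedge, 160 long (y) x 45 wide (x), height falling evenly from 47 at the thick end (y -80) to 5 at the thin end (y +80), 0.14 kg. Origin: centre of the underside. Lies on the counter right of the tray, thin end roughly towards it. Self-locking under the tray. 10 mm of push turns the tray about 0.008 rad; at level about 50 mm stick out.
- game1: Small card-game box, one of three or four alike (None if absent), 56 (x) x 64 (y) x 62 high (z), about 0.18 kg, standing on the counter at the right. Origin: centre of its underside, z up through its lid. Any place and any order on the tray will do.
- game2: Small card-game box, one of three or four alike (None if absent), 56 (x) x 64 (y) x 62 high (z), about 0.18 kg, standing on the counter at the right. Origin: centre of its underside, z up through its lid. Any place and any order on the tray will do.
- game3: Small card-game box, one of three or four alike (None if absent), 56 (x) x 64 (y) x 62 high (z), about 0.18 kg, standing on the counter at the right. Origin: centre of its underside, z up through its lid. Any place and any order on the tray will do.
- game4: Small card-game box, one of three or four alike (None if absent), 56 (x) x 64 (y) x 62 high (z), about 0.18 kg, standing on the counter at the right. Origin: centre of its underside, z up through its lid. Any place and any order on the tray will do.
- coin_bowl: Bystander: white bowl, 100 across, 45 high; origin centre of underside. Leave it alone.
- tape: Bystander: tape dispenser, 130 (x) x 50 (y) x 75 high; origin centre of underside. Leave it alone.
- big_game: Bystander: game box 150 x 150 x 50 lying flat; origin centre of underside. Leave it alone.
Mind the look-alikes: they are no part of the job. Of the things that look like the wedge, the largest one is meant. What is shaped like the game3 but blue is not meant.

How it is judged:
On the way, in this order (a step that is already met when the one before it is completed fails the run):
1. the tray is level (within 0.016 rad), held up by the wedge, and the fingers are off the wedge (value of joint tray between -0.016 and 0.016 rad and contact force between wedge and tray above 0.3 N and contact force between wedge and the fingers below 0.2 N), for 0.3 s.
2. the backrest has swung over and lies on its end stop (beyond 1.85 rad) (value of joint backrest above 1.85 rad), for 0.3 s.
At the end, for the whole second after the job is handed in: Tray level within 0.016 rad and resting on the wedge; backrest on its end stop (beyond 1.85 rad); every game box present stands upright (within 0.1 rad) at rest with its underside on the tray floor (within 8 mm), its centre inside the tray (within 70 mm of the middle in depth, 140 mm in width) (value of joint tray between -0.016 and 0.016 rad and contact force between wedge and tray above 0.3 N and value of joint backrest above 1.85 rad and linear speed of each of wedge, game1, game2, game3, game4 below 0.02 m/s and angle between each of game1, game2, game3, game4's own z axis and vertical below 0.1 rad and x of game1 in the frame of tray_floor between -0.07 and 0.07 m and y of game1 in the frame of tray_floor between -0.14 and 0.14 m and z of game1 in the frame of tray_floor between -0.008 and 0.008 m and x of game2 in the frame of tray_floor between -0.07 and 0.07 m and y of game2 in the frame of tray_floor between -0.14 and 0.14 m and z of game2 in the frame of tray_floor between -0.008 and 0.008 m and x of game3 in the frame of tray_floor between -0.07 and 0.07 m and y of game3 in the frame of tray_floor between -0.14 and 0.14 m and z of game3 in the frame of tray_floor between -0.008 and 0.008 m and x of game4 in the frame of tray_floor between -0.07 and 0.07 m and y of game4 in the frame of tray_floor between -0.14 and 0.14 m and z of game4 in the frame of tray_floor between -0.008 and 0.008 m); the robot touches nothing.
It fails at once if a bystander (bowl, tape dispenser or larger flat game box) is shifted by more than 30 mm (distance of any of coin_bowl, tape, big_game from where it was at the start of the episode above 0.03 m).
Of game1, game2, game3, game4 only 3 to 4 are there at a start; the rules pass over those that are not, and their reading is None.
At some moment in a run one of game1, game2, game3, game4 may be knocked a few centimetres aside while the robot is not near it.
Once in a run the grip may slacken for a moment while it holds something.
It also fails if it takes over 208 s, if anything falls off the work surface, if the arm or the gripper's body presses on something with over 40 N, if the wrist force passes 120 N, or if a joint passes its speed limit or range.

## Working session

There is one attempt and no reset: what is moved stays moved. The work goes in short steps, Python scripts to look and compute and a tool call to move; the robot and the scene stay as the last step left them, time stands still between calls to the robot, and variables do not carry over. Pictures are saved under pics/ and viewed, about 12 in all and at most 16, crops included, and the job is handed in when it is done.

Besides the shell and the picture viewer there is one more tool, called after "Emit:" as name([rows], argument=value, ...), one row to a line, values as JSON. move_arm: Moves the arm, as the interface text tells. Its arguments: {"type":"object","properties":{"motion":{"type":"array","items":{"type":"object","properties":{"slide":{"type":"array","items":{"type":"number"}},"spin":{"type":"number"},"jaw":{"type":"number"}}}},"grip_force":{"type":"number"}},"required":["motion"]}

```bash
mkdir -p pics; ls
cat > h.py <<'E'
import numpy as np, cv2
from plant import status, read_camera, get_calibration, ticket, env
def w(name,d,pts):
    c=get_calibration(name);K=np.array(c["K"]);R=np.array(c["orientation"]);e=np.array(c["eye"])
    out=[]
    for u,v in pts:
        z=np.median(d[max(0,v-1):v+2,max(0,u-1):u+2]); p=np.array([(u-K[0,2])/K[0,0]*z,-(v-K[1,2])/K[1,1]*z,-z]); out.append(e+R@p)
    return np.array(out)
def cloud(name,d):
    c=get_calibration(name);K=np.array(c["K"]);R=np.array(c["orientation"]);e=np.array(c["eye"])
    v,u=np.mgrid[0:480,0:640]; P=np.stack([(u-K[0,2])/K[0,0]*d,-(v-K[1,2])/K[1,1]*d,-d],-1)
    return P@R.T+e
def shot(name,f):
    im,d=read_camera(name); cv2.imwrite(f'pics/{f}.png',im[:,:,::-1]); np.save(f'pics/{f}.npy',d); return im,d
E
python3 - <<'E'
from h import *
print(status.read_state()); print(get_calibration("top")); print(get_calibration("scene")["eye"])
shot("top","top0"); shot("scene","scene0")
E
```

```text
pics
{'time': 0.0, 'q': array([ 1.15571467e+00,  5.28407416e-02,  1.40173523e+00,  2.71912027e-05,
        1.68858794e+00, -7.03005942e-02]), 'joint_velocities': array([ 0.00091168,  0.00015059, -0.00177476, -0.00114657, -0.00088193,
        0.00171792]), 'effort': array([-3.11171709e-05, -3.81675160e+01, -3.60179150e+01, -2.11645647e-04,
        6.52529765e-03, -1.44174055e-05]), 'tool_pos': array([0.17734328, 0.49394237, 0.30306495]), 'orientation': array([[-9.41150500e-01,  3.37987134e-01, -6.58339573e-04],
       [ 3.37987747e-01,  9.41149428e-01, -1.42693592e-03],
       [ 1.37309931e-04, -1.56547216e-03, -9.99998765e-01]]), 'force': array([ 0.42882752,  0.22904748, -0.46831892]), 'torque': array([ 0.01628866,  0.06120223, -0.02649759]), 'gripper_width': 0.08529445165112476}
{'K': array([[571.00465227,   0.        , 323.2300011 ],
       [  0.        , 571.00465227, 238.90700699],
       [  0.        ,   0.        ,   1.        ]]), 'eye': array([0.22918541, 0.0516884 , 1.42153867]), 'orientation': array([[-2.64936924e-02,  9.74108947e-01, -2.24521366e-01],
       [-9.99631909e-01, -2.71289886e-02,  2.55431322e-04],
       [-5.84221965e-03,  2.24445489e-01,  9.74469133e-01]])}
[ 0.96478111 -0.36701236  0.96574048]
```

View pics/top0.png

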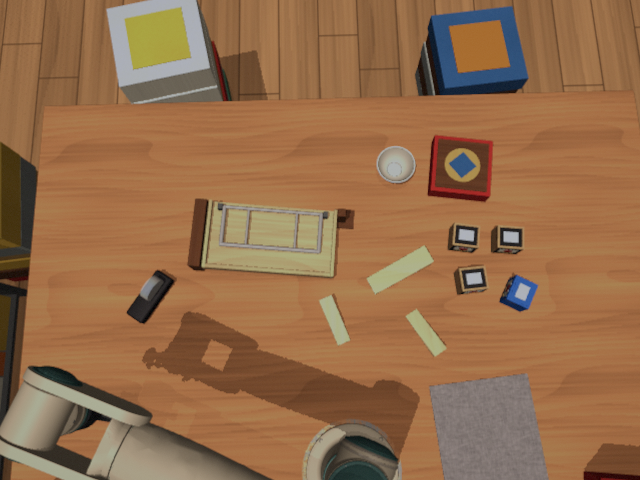

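View pics/scene0.png

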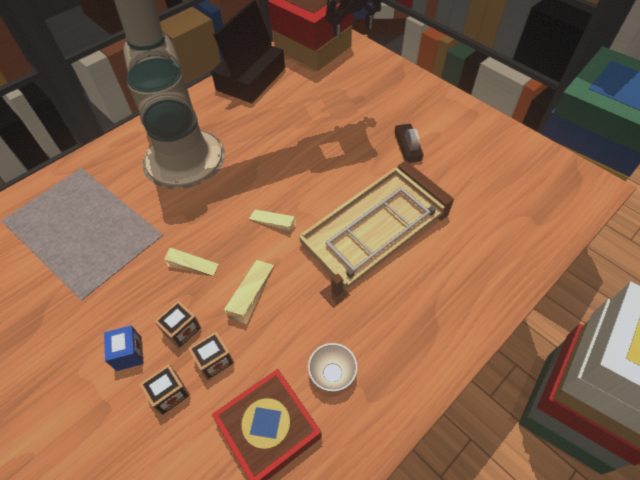

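Top view: the wedge candidates are (400,270), (335,320) and (426,332). The largest, (400,270), is the one meant. The game boxes are at (464,237), (508,240) and (471,279); the blue box at (519,292) is the decoy. Next I fit the shapes from depth and confirm in a crop.

Run:
```python
from h import *
im=cv2.imread('pics/top0.png'); d=np.load('pics/top0.npy'); P=cloud("top",d)
np.set_printoptions(precision=4,suppress=True)
print("table z",P[330:340,250:260,2].mean(),P[200:210,560:570,2].mean())
# boxes
hsv=cv2.cvtColor(im,cv2.COLOR_BGR2HSV)
for n,(u,v) in dict(g1=(464,237),g2=(508,240),g3=(471,279),blue=(519,292)).items():
    m=np.zeros((480,640),bool); m[v-22:v+22,u-22:u+22]=True
    m&=(P[...,2]>0.05)&(P[...,2]<0.075); q=P[m][:,:2].astype(np.float32)
    print(n,m.sum(),cv2.minAreaRect(q),P[m][:,2].mean())
m=np.zeros((480,640),bool); m[235:305,358:440]=1
m&=P[...,2]>0.004
q=P[m]; print("wedge",cv2.minAreaRect(q[:,:2].astype(np.float32)),q[:,2].max())
A=np.c_[q[:,:2],np.ones(len(q))]; print(np.linalg.lstsq(A,q[:,2],rcond=None)[0])
# hinge block and post, tray
for n,(a,b,c,e,lo,hi) in dict(block=(185,212,190,280,.055,.085),post=(335,358,200,235,.05,.08)).items():
    m=np.zeros((480,640),bool); m[c:e,a:b]=1; m&=(P[...,2]>lo)&(P[...,2]<hi); q=P[m]; print(n,m.sum(),cv2.minAreaRect(q[:,:2].astype(np.float32)),q[:,2].mean())
print("tray pts",w("top",d,[(215,235),(330,235),(270,265),(240,220),(270,210),(270,247)]))
c=im[180:330,180:440]; cv2.imwrite('pics/c1.png',cv2.resize(c,None,fx=3,fy=3,interpolation=cv2.INTER_CUBIC))
```

```text
table z 0.0003271984289238761 0.000984022614773823
g1 647 ((0.5434074401855469, -0.2978247106075287), (0.06519120186567307, 0.058593831956386566), 80.50695037841797) 0.06275536491694927
g2 661 ((0.5346705913543701, -0.4064232110977173), (0.06792916357517242, 0.05777803435921669), 84.26060485839844) 0.06257678806025255
g3 669 ((0.436237096786499, -0.30688175559043884), (0.0574164018034935, 0.06653442233800888), 4.6730194091796875) 0.06278158651513108
blue 700 ((0.4012572467327118, -0.41929739713668823), (0.05895543843507767, 0.0672420933842659), 63.22655487060547) 0.06246235756075857
wedge ((0.3855343163013458, -0.11247660219669342), (0.22959016263484955, 0.3909846544265747), 74.02494812011719) 1.421538671903717
[-1.4976  0.3717  0.7854]
block 1190 ((0.5678713321685791, 0.34835338592529297), (0.05738582834601402, 0.17230692505836487), 87.61747741699219) 0.06741692571927049
post 77 ((0.6085481643676758, 0.004395627416670322), (0.01757342554628849, 0.022281037643551826), 89.0995864868164) 0.06294840929450458
tray pts [[0.5631 0.3189 0.0478]
 [0.5592 0.0341 0.0308]
 [0.4858 0.1841 0.0377]
 [0.6009 0.2579 0.0435]
 [0.6216 0.1817 0.0546]
 [0.5265 0.1818 0.0588]]
```

View pics/c1.png

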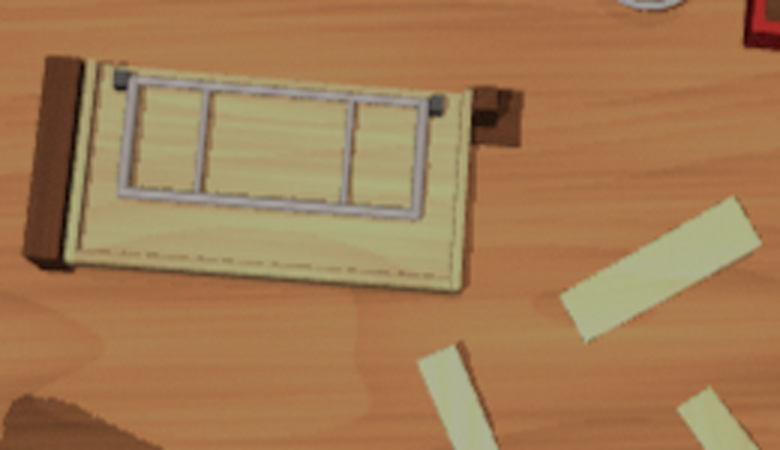

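Crop: the largest plywood piece spans (560,295)-(760,240) in the crop, and its thick end is still to be found from depth. The backrest is folded on the tray, and the gauge post is at about (495,110).

Run:
```python
from h import *
d=np.load('pics/top0.npy'); P=cloud("top",d); np.set_printoptions(precision=4,suppress=True)
V=d>0
for n,(a,b,c,e) in dict(wedge=(360,442,236,304),s1=(315,355,290,350),s2=(400,450,305,360),s2bowl=(370,420,140,190)).items():
    m=np.zeros((480,640),bool); m[c:e,a:b]=1; m&=V&(P[...,2]>0.0045)&(P[...,2]<.1); q=P[m]
    r=cv2.minAreaRect(q[:,:2].astype(np.float32)); A=np.c_[q[:,:2],np.ones(len(q))]; g=np.linalg.lstsq(A,q[:,2],rcond=None)[0]
    print(n,len(q),r,q[:,2].max(),g,np.degrees(np.arctan2(-g[1],-g[0])),np.hypot(g[0],g[1])); print(cv2.boxPoints(r))
m=np.zeros((480,640),bool); m[195:285,205:338]=1; m&=V&(P[...,2]>0.018)&(P[...,2]<.062); q=P[m]
r=cv2.minAreaRect(q[:,:2].astype(np.float32)); print("tray",r);print(cv2.boxPoints(r))
m=np.zeros((480,640),bool); m[195:285,180:215]=1; m&=V&(P[...,2]>0.065)&(P[...,2]<.075); q=P[m]
r=cv2.minAreaRect(q[:,:2].astype(np.float32)); print("block",r);print(cv2.boxPoints(r))
```

```text
wedge 1691 ((0.4723743796348572, -0.14062437415122986), (0.20514953136444092, 0.1710926592350006), 88.27934265136719) 0.056119441692395355 [ 0.0871 -0.126  -0.037 ] 124.65608866974198 0.1532112126032616
[[ 0.3838 -0.2406]
 [ 0.5548 -0.2457]
 [ 0.561  -0.0407]
 [ 0.3899 -0.0355]]
s1 832 ((0.3517254590988159, 0.028790444135665894), (0.09711860865354538, 0.14462970197200775), 88.38421630859375) 0.04130454129917105 [ 0.1431  0.1023 -0.0363] -144.43320608432182 0.17595766696377368
[[ 0.2781 -0.0177]
 [ 0.4226 -0.0218]
 [ 0.4254  0.0753]
 [ 0.2808  0.0794]]
s2 895 ((0.3151591420173645, -0.1913326382637024), (0.12326892465353012, 0.13086804747581482), 88.41079711914062) 0.043931404612743696 [-0.1303 -0.1248  0.0337] 43.7574448578728 0.18045863673149182
[[ 0.248  -0.2511]
 [ 0.3789 -0.2548]
 [ 0.3823 -0.1315]
 [ 0.2515 -0.1279]]
s2bowl 1193 ((0.7510727643966675, -0.14062660932540894), (0.12957164645195007, 0.1366422176361084), 88.46158599853516) 0.053353817836817585 [ 0.0394 -0.0486 -0.0133] 129.06965535960643 0.06257137950273561
[[ 0.681  -0.2036]
 [ 0.8176 -0.2072]
 [ 0.8211 -0.0777]
 [ 0.6845 -0.074 ]]
tray ((0.5531341433525085, 0.1840762197971344), (0.32499998807907104, 0.17287546396255493), 84.727783203125)
[[0.4521 0.0302]
 [0.6243 0.0143]
 [0.6541 0.3379]
 [0.482  0.3538]]
block ((0.5677876472473145, 0.34809964895248413), (0.17319722473621368, 0.06303868442773819), 0.3904251456260681)
[[0.481  0.379 ]
 [0.4814 0.316 ]
 [0.6546 0.3172]
 [0.6542 0.3802]]
```

```bash
cat >> h.py <<'E'
def ray(name,u,v,z):
    c=get_calibration(name);K=np.array(c["K"]);R=np.array(c["orientation"]);e=np.array(c["eye"])
    r=R@np.array([(u-K[0,2])/K[0,0],-(v-K[1,2])/K[1,1],-1]); return (e+r*(z-e[2])/r[2])
E
python3 - <<'E'
from h import *
np.set_printoptions(precision=4,suppress=True)
d=np.load('pics/top0.npy'); P=cloud("top",d); im=cv2.imread('pics/top0.png')
sub=im[230:310,355:445]; 
hsv=cv2.cvtColor(im,cv2.COLOR_BGR2HSV); print(hsv[270,400],hsv[300,380],hsv[255,425])
m=(hsv[...,0]>=21)&(hsv[...,1]<130)&(hsv[...,2]>120); 
mm=np.zeros_like(m);mm[235:305,355:442]=m[235:305,355:442]
n,l,s,c=cv2.connectedComponentsWithStats(mm.astype(np.uint8)); k=1+s[1:,4].argmax(); print(s[k])
v,u=np.where(l==k); r=cv2.minAreaRect(np.c_[u,v].astype(np.float32)); print(r,cv2.boxPoints(r))
q=P[l==k]; q=q[(q[:,2]<.06)]; A=np.c_[q[:,:2],np.ones(len(q))]; g=np.linalg.lstsq(A,q[:,2],rcond=None)[0]; print(g,np.hypot(g[0],g[1]),np.degrees(np.arctan2(-g[1],-g[0])))
r=cv2.minAreaRect(q[:,:2].astype(np.float32));print(r);print(cv2.boxPoints(r)); print("PCA", np.linalg.svd(q[:,:2]-q[:,:2].mean(0),full_matrices=False)[2], q[:,:2].mean(0))
for p in cv2.boxPoints(cv2.minAreaRect(np.c_[u,v].astype(np.float32))):
    print(p,ray("top",*p,.005)[:2],ray("top",*p,.047)[:2])
# tray corners by color
mm=np.zeros_like(m);mm[190:285,203:342]=m[190:285,203:342]
for n,px,z in [("postc",(341.5,212.5),.064)]: pass
for n,px,z in [("FL",(206,267.5),.063+.0),("FR",(333.5,277),.045),("BR",(336,210.5),.042),("BL",(211.5,200.5),.062),("post base front R",(354,229),0.012),("barL",(220.7,244),.062),("barR",(319,251),.048)]:
    print(n,ray("top",*px,z))
E
```

```text
[ 32  58 177] [ 14 139 171] [ 32  68 177]
[ 367  246   67   48 1255]
((399.8692626953125, 269.6461486816406), (19.101348876953125, 67.35086059570312), 60.2551155090332) [[365.8923 278.0616]
 [424.3693 244.6461]
 [433.8462 261.2307]
 [375.3693 294.6461]]
[ 0.163  -0.21   -0.0787] 0.2658266320070323 127.81538405368116
((0.46838465332984924, -0.13531358540058136), (0.04513606056571007, 0.16065911948680878), 26.73137855529785)
[[ 0.4121 -0.0737]
 [ 0.4844 -0.2172]
 [ 0.5247 -0.1969]
 [ 0.4524 -0.0534]]
PCA [[ 0.4437 -0.8962]
 [ 0.8962  0.4437]] [ 0.4681 -0.1363]
[365.8923 278.0616] [ 0.452  -0.0528] [ 0.4454 -0.0498]
[424.3693 244.6461] [ 0.5335 -0.2048] [ 0.5245 -0.1972]
[433.8462 261.2307] [ 0.4901 -0.2258] [ 0.4824 -0.2176]
[375.3693 294.6461] [ 0.4097 -0.0746] [ 0.4043 -0.0709]
FL [0.4792 0.3364 0.063 ]
FR [0.4505 0.0288 0.045 ]
BR [0.6192 0.0174 0.042 ]
BL [0.6481 0.3263 0.062 ]
post base front R [ 0.5776 -0.0276  0.012 ]
barL [0.5366 0.3018 0.062 ]
barR [0.5155 0.0625 0.048 ]
```

Stand origin ≈ (0.5516, 0.1826) with yaw −5.3°. The post and bar positions agree with this to 2-3 mm. Wedge centre is (0.468, −0.1355), with the thick end away from the tray at the right. I'll move there now.

Emit:
move_arm([
  {"slide": [-26.6,-26.9,0],"jaw": 1},
  {"slide": [-26.6,-26.9,0],"jaw": 1},
  {"slide": [-26.6,-26.9,0],"jaw": 1},
  {"slide": [-26.6,-26.9,0],"jaw": 1},
  {"slide": [-26.6,-26.9,0],"jaw": 1},
  {"slide": [-26.6,-26.9,0],"jaw": 1},
  {"slide": [-26.6,-26.9,0],"jaw": 1},
  {"slide": [-26.6,-26.9,0],"jaw": 1},
  {"slide": [-26.6,-26.9,0],"jaw": 1},
  {"slide": [-26.6,-26.9,0],"jaw": 1},
  {"slide": [-26.6,-26.9,0],"jaw": 1},
  {"slide": [-26.6,-26.9,0],"jaw": 1},
])

```text
validation failed for argument at $.mo...
```

Emit:
move_arm([
  {"slide": [-26.6,-26.9,0]},
  {"slide": [-26.6,-26.9,0]},
  {"slide": [-26.6,-26.9,0]},
  {"slide": [-26.6,-26.9,0]},
  {"slide": [-26.6,-26.9,0]},
  {"slide": [0,0,0],"spin": 7},
  {"slide": [0,0,0],"spin": 7},
  {"slide": [0,0,0],"spin": 7},
  {"slide": [0,0,0],"spin": 7},
  {"slide": [0,0,0],"spin": 7},
  {"slide": [0,0,0],"spin": 7},
])

```text
validation failed for argument at $.mo...
```

```bash
cat >> h.py <<'E'
def plan(target,yang,n=None):
    "target TCP world, yang: wanted world angle (deg) of tool y; prints tool-frame slide (slide first, then spin)"
    s=status.read_state(); R=s["orientation"]; p=s["tool_pos"]
    dl=R.T@(np.array(target)-p)*1000; a=np.degrees(np.arctan2(R[1,1],R[0,1])); sp=(a-yang+90)%180-90
    print("t",round(s["time"],2),"pos",p.round(4),"yang",a.round(1),"q6",s["q"][5].round(2),"tilt",R[:,2].round(3),"grip",round(s["gripper_width"],4),"F",s["force"].round(1))
    print(" slide mm",dl.round(1),"rows>=",np.ceil(np.linalg.norm(dl)/41.7),"spin",sp.round(1))
O=np.array([.5516,.1826]); ys=np.array([.0924,.9957]); xs=np.array([.9957,-.0924])
def st(x,y): return O+xs*x+ys*y
E
python3 -c "
from h import *
plan([.4965,-.1917,.12],26.6)
shot('wrist','w1')"
```

```text
t 0.1 pos [0.1774 0.494  0.3031] yang 70.2 q6 -0.07 tilt [-0.001 -0.001 -1.   ] grip 0.0853 F [-0.3  1.  -0.2]
 slide mm [-532.1 -537.2  183.8] rows>= 19.0 spin 43.6
```

View pics/w1.png

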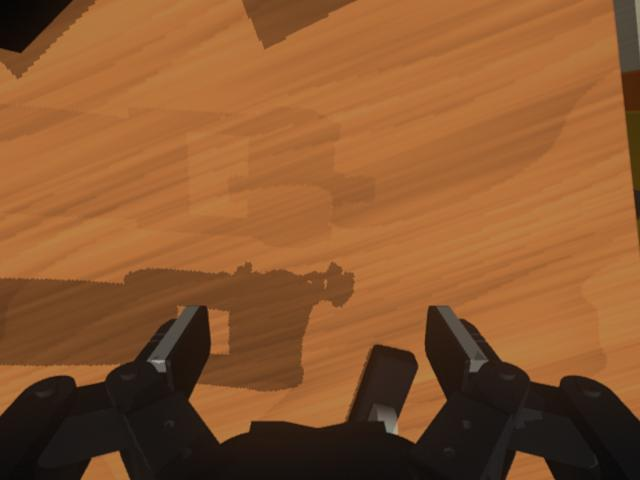

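The picture shows the start pose: the tape dispenser is below the fingers at (385,380), and the arm hasn't moved. The moves were refused because a row needs all its fields.

Emit:
move_arm([
  {"slide": [-26.6,-26.9,0],"spin": 0,"jaw": 1},
  {"slide": [-26.6,-26.9,0],"spin": 0,"jaw": 1},
  {"slide": [-26.6,-26.9,0],"spin": 0,"jaw": 1},
  {"slide": [-26.6,-26.9,0],"spin": 0,"jaw": 1},
  {"slide": [-26.6,-26.9,0],"spin": 0,"jaw": 1},
  {"slide": [-26.6,-26.9,0],"spin": 0,"jaw": 1},
  {"slide": [-26.6,-26.9,0],"spin": 0,"jaw": 1},
  {"slide": [-26.6,-26.9,0],"spin": 0,"jaw": 1},
  {"slide": [-26.6,-26.9,0],"spin": 0,"jaw": 1},
  {"slide": [-26.6,-26.9,0],"spin": 0,"jaw": 1},
  {"slide": [-26.6,-26.9,0],"spin": 0,"jaw": 1},
  {"slide": [-26.6,-26.9,0],"spin": 0,"jaw": 1},
])

```text
time: 1.15
tool_pos: [0.372, 0.0692, 0.299]
orientation: [[-0.946, 0.325, -0.004], [0.325, 0.946, -0.007], [0.001, -0.008, -1.0]]
force: [1.1, 0.7, -0.0]
gripper_width: 0.0856
```

Emit:
move_arm([
  {"slide": [-26.6,-26.9,0],"spin": 0,"jaw": 1},
  {"slide": [-26.6,-26.9,0],"spin": 0,"jaw": 1},
  {"slide": [-26.6,-26.9,0],"spin": 0,"jaw": 1},
  {"slide": [-26.6,-26.9,0],"spin": 0,"jaw": 1},
  {"slide": [-26.6,-26.9,0],"spin": 0,"jaw": 1},
  {"slide": [0,0,0],"spin": 7,"jaw": 1},
  {"slide": [0,0,0],"spin": 7,"jaw": 1},
  {"slide": [0,0,0],"spin": 7,"jaw": 1},
  {"slide": [0,0,0],"spin": 7,"jaw": 1},
  {"slide": [0,0,0],"spin": 7,"jaw": 1},
  {"slide": [0,0,0],"spin": 7,"jaw": 1},
])

```text
time: 2.07
tool_pos: [0.4562, -0.1205, 0.2951]
orientation: [[-0.467, 0.884, -0.01], [0.885, 0.466, -0.005], [0.0, -0.012, -1.0]]
force: [-0.1, 0.8, -0.1]
gripper_width: 0.0855
```

```bash
python3 -c "
from h import *
plan([.4965,-.1917,.12],26.6)
c=get_calibration('wrist'); print(c)
shot('wrist','w1')"
```

```text
t 2.07 pos [ 0.4562 -0.1205  0.2951] yang 27.8 q6 -0.82 tilt [-0.01  -0.005 -1.   ] grip 0.0855 F [-0.1  0.8 -0.1]
 slide mm [-81.8   4.4 175.1] rows>= 5.0 spin 1.2
{'K': array([[370.92844028,   0.        , 317.26740144],
       [  0.        , 370.92844028, 239.02346841],
       [  0.        ,   0.        ,   1.        ]]), 'eye': array([ 0.42144764, -0.05201401,  0.36451976]), 'orientation': array([[ 0.88489638, -0.44737974, -0.12965251],
       [ 0.46564402,  0.84274321,  0.27011023],
       [-0.01157807, -0.29939148,  0.95406011]])}
```

View pics/w1.png

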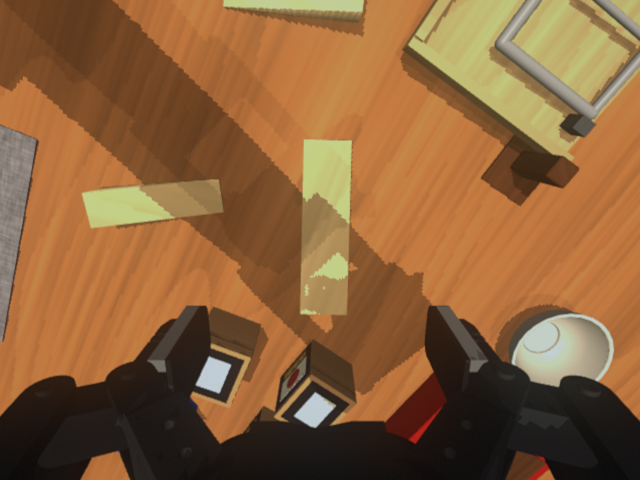

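The wedge spans (302,140)-(348,314), with its end nearest the fingers at row 314. I'll check it with wrist depth.

```bash
python3 -c "
from h import *
np.set_printoptions(precision=4,suppress=True)
d=np.load('pics/w1.npy')
print(w('wrist',d,[(305,308),(345,308),(325,300),(327,225),(328,145),(306,145),(350,145)]))
print(ray('wrist',302,315,.047),ray('wrist',348,315,.047),ray('wrist',304,140,.005),ray('wrist',351,140,.005))"
```

```text
[[ 0.4859 -0.2093  0.0455]
 [ 0.5201 -0.1918  0.0447]
 [ 0.4995 -0.194   0.0431]
 [ 0.4691 -0.1316  0.0247]
 [ 0.4364 -0.0668  0.0056]
 [ 0.418  -0.0763  0.0058]
 [ 0.4547 -0.0573  0.0059]]
[ 0.4864 -0.2166  0.047 ] [ 0.5255 -0.1961  0.047 ] [ 0.4143 -0.0732  0.005 ] [ 0.4534 -0.0529  0.005 ]
```

Emit:
move_arm([
  {"slide": [-28,2,0],"spin": 1,"jaw": 1},
  {"slide": [-28,2,0],"spin": 0,"jaw": 1},
  {"slide": [-28,2,0],"spin": 0,"jaw": 1},
  {"slide": [0,0,40],"spin": 0,"jaw": 1},
  {"slide": [0,0,40],"spin": 0,"jaw": 1},
  {"slide": [0,0,40],"spin": 0,"jaw": 1},
  {"slide": [0,0,30],"spin": 0,"jaw": 1},
  {"slide": [0,0,0],"spin": 0,"jaw": 1},
])

```text
time: 2.78
tool_pos: [0.5014, -0.1977, 0.142]
orientation: [[-0.465, 0.885, -0.003], [0.885, 0.465, -0.008], [-0.006, -0.006, -1.0]]
force: [-1.0, 0.4, -0.2]
gripper_width: 0.0857
```

```bash
python3 -c "
from h import *
plan([.4993,-.193,.08],26.7)"
```

```text
t 2.78 pos [ 0.5014 -0.1977  0.142 ] yang 27.7 q6 -0.92 tilt [-0.003 -0.008 -1.   ] grip 0.0857 F [-1.   0.4 -0.2]
 slide mm [ 5.5  0.7 62. ] rows>= 2.0 spin 1.0
```

Emit:
move_arm([
  {"slide": [5.5,0.5,20],"spin": 1,"jaw": 1},
  {"slide": [0,0,20],"spin": 0,"jaw": 1},
  {"slide": [0,0,20],"spin": 0,"jaw": 1},
  {"slide": [0,0,0],"spin": 0,"jaw": 1},
  {"slide": [0,0,0],"spin": 0,"jaw": 0.3},
  {"slide": [0,0,0],"spin": 0,"jaw": 0.3},
  {"slide": [0,0,0],"spin": 0,"jaw": 0.3},
  {"slide": [0,0,0],"spin": 0,"jaw": 0.3},
  {"slide": [0,0,0],"spin": 0,"jaw": 0.3},
  {"slide": [0,0,0],"spin": 0,"jaw": 0.3},
], grip_force=40)

```text
time: 3.62
tool_pos: [0.5039, -0.1948, 0.0937]
orientation: [[-0.46, 0.888, 0.009], [0.888, 0.46, -0.014], [-0.017, 0.002, -1.0]]
force: [0.4, -0.6, -1.1]
gripper_width: 0.0444
```

```bash
python3 -c "
from h import *
plan([.4993,-.193,.08],26.7)
s=status.read_state(); p=s['tool_pos']; R=s['orientation']
# pre-insert: grip point at stand y = -160 -20 -145 (thin end 20 outside)
t=st(0,-.325); print(t); plan([*t,p[2]],-5.3)"
```

```text
t 3.62 pos [ 0.5039 -0.1948  0.0937] yang 27.4 q6 -0.91 tilt [ 0.009 -0.014 -1.   ] grip 0.0444 F [ 0.4 -0.6 -1.1]
 slide mm [ 4.  -3.3 13.6] rows>= 1.0 spin 0.7
[ 0.52157   -0.1410025]
t 3.62 pos [ 0.5039 -0.1948  0.0937] yang 27.4 q6 -0.91 tilt [ 0.009 -0.014 -1.   ] grip 0.0444 F [ 0.4 -0.6 -1.1]
 slide mm [39.6 40.4 -0.6] rows>= 2.0 spin 32.7
```

Emit:
move_arm([
  {"slide": [0,0,0],"spin": 0,"jaw": 1},
  {"slide": [0,0,0],"spin": 0,"jaw": 1},
  {"slide": [0,0,0],"spin": 0,"jaw": 1},
  {"slide": [4,-3,10],"spin": 0.7,"jaw": 1},
  {"slide": [0,0,6],"spin": 0,"jaw": 1},
  {"slide": [0,0,0],"spin": 0,"jaw": 0.3},
  {"slide": [0,0,0],"spin": 0,"jaw": 0.3},
  {"slide": [0,0,0],"spin": 0,"jaw": 0.3},
  {"slide": [0,0,0],"spin": 0,"jaw": 0.3},
  {"slide": [0,0,0],"spin": 0,"jaw": 0.3},
])

```text
time: 4.45
tool_pos: [0.4992, -0.1926, 0.0763]
orientation: [[-0.448, 0.894, 0.01], [0.894, 0.448, -0.014], [-0.017, 0.002, -1.0]]
force: [0.5, 1.0, -1.3]
gripper_width: 0.0444
```

```bash
python3 -c "
from h import *
t=st(0,-.325); plan([*t,.08],-5.3)"
```

```text
t 4.45 pos [ 0.4992 -0.1926  0.0763] yang 26.6 q6 -0.9 tilt [ 0.01  -0.014 -1.   ] grip 0.0444 F [ 0.5  1.  -1.3]
 slide mm [36.  43.2 -4.2] rows>= 2.0 spin 31.9
```

Emit:
move_arm([
  {"slide": [0,0,-4],"spin": 0,"jaw": 0.3},
  {"slide": [12,14,0],"spin": 0,"jaw": 0.3},
  {"slide": [12,14,0],"spin": 0,"jaw": 0.3},
  {"slide": [12,14,0],"spin": 0,"jaw": 0.3},
  {"slide": [0,0,0],"spin": 6.4,"jaw": 0.3},
  {"slide": [0,0,0],"spin": 6.4,"jaw": 0.3},
  {"slide": [0,0,0],"spin": 6.4,"jaw": 0.3},
  {"slide": [0,0,0],"spin": 6.4,"jaw": 0.3},
  {"slide": [0,0,0],"spin": 6.4,"jaw": 0.3},
  {"slide": [0,0,0],"spin": 0,"jaw": 0.3},
])

```text
time: 5.28
tool_pos: [0.5219, -0.1392, 0.0824]
orientation: [[0.119, 0.993, 0.011], [0.993, -0.119, -0.015], [-0.014, 0.012, -1.0]]
force: [0.5, -0.5, -1.4]
gripper_width: 0.0447
```

```bash
python3 -c "
from h import *
t=st(0,-.325); plan([*t,.078],-5.3)
shot('top','t1'); d=shot('wrist','w2')[1]
im=cv2.imread('pics/t1.png')[180:330,260:480]; cv2.imwrite('pics/c2.png',cv2.resize(im,None,fx=3,fy=3))"
```

```text
t 5.28 pos [ 0.5219 -0.1392  0.0824] yang -6.8 q6 -0.2 tilt [ 0.011 -0.015 -1.   ] grip 0.0447 F [ 0.5 -0.5 -1.4]
 slide mm [-1.8 -0.1  4.5] rows>= 1.0 spin -1.5
```

View pics/w2.png

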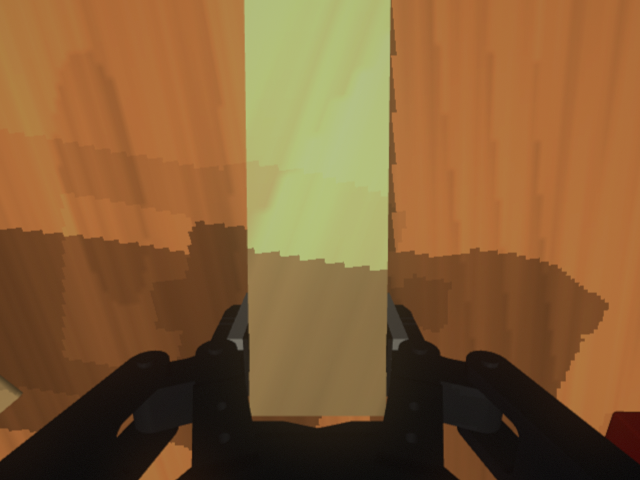

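Emit:
move_arm([
  {"slide": [0,0,4],"spin": -1.5,"jaw": 0.3},
  {"slide": [12,0,1],"spin": 0,"jaw": 0.3},
  {"slide": [12,0,0],"spin": 0,"jaw": 0.3},
  {"slide": [12,0,0],"spin": 0,"jaw": 0.3},
  {"slide": [12,0,-0.5],"spin": 0,"jaw": 0.3},
  {"slide": [10,0,0],"spin": 0,"jaw": 0.3},
  {"slide": [0,0,0],"spin": 0,"jaw": 0.3},
])

```text
time: 5.97
tool_pos: [0.5264, -0.0769, 0.0774]
orientation: [[0.075, 0.997, 0.01], [0.997, -0.074, -0.02], [-0.019, 0.011, -1.0]]
force: [1.4, 0.7, -2.2]
gripper_width: 0.0447
```

```bash
python3 -c "
from h import *
t=st(0,-.195); plan([*t,.0765],-5.3)
shot('scene','s1')
im=cv2.imread('pics/s1.png')[150:350,180:460]; cv2.imwrite('pics/c2.png',cv2.resize(im,None,fx=2.8,fy=2.8))"
```

```text
t 5.97 pos [ 0.5264 -0.0769  0.0774] yang -4.3 q6 -0.13 tilt [ 0.01 -0.02 -1.  ] grip 0.0447 F [ 1.4  0.7 -2.2]
 slide mm [65.7  2.3 -0.3] rows>= 2.0 spin 1.0
```

View pics/c2.png

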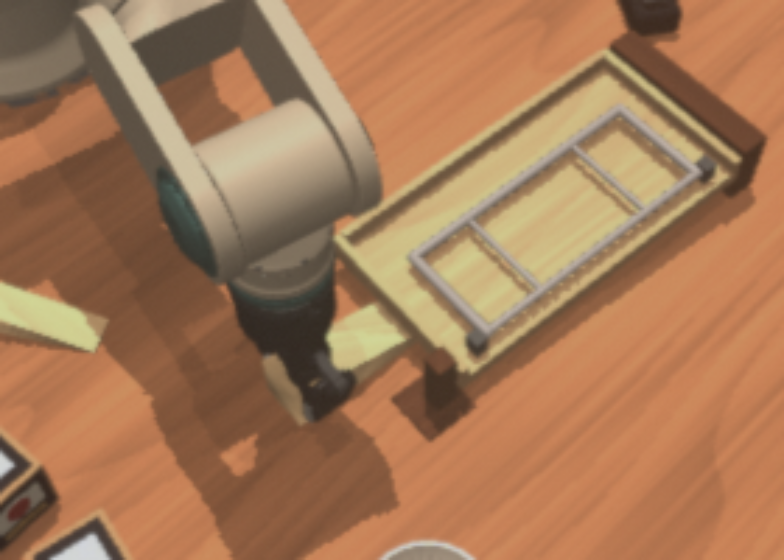

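The wedge enters under the tray edge near crop (400,330), clear of the post. I'll keep pushing.

Emit:
move_arm([
  {"slide": [8,1,0],"spin": 1,"jaw": 0.3},
  {"slide": [8,1,0],"spin": 0,"jaw": 0.3},
  {"slide": [8,0,0],"spin": 0,"jaw": 0.3},
  {"slide": [8,0,-0.5],"spin": 0,"jaw": 0.3},
  {"slide": [8,0,0],"spin": 0,"jaw": 0.3},
  {"slide": [0,0,0],"spin": 0,"jaw": 0.3},
])

```text
time: 6.52
tool_pos: [0.532, -0.0407, 0.0788]
orientation: [[0.093, 0.996, 0.01], [0.995, -0.093, -0.031], [-0.03, 0.012, -0.999]]
force: [0.7, 3.9, -2.8]
gripper_width: 0.0448
```

```bash
python3 -c "
from h import *
t=st(0,-.195); plan([*t,.0765],-5.3)"
```

```text
t 6.52 pos [ 0.532  -0.0407  0.0788] yang -5.3 q6 -0.03 tilt [ 0.01  -0.031 -0.999] grip 0.0448 F [ 0.7  3.9 -2.8]
 slide mm [29.2 -1.1  1.4] rows>= 1.0 spin -0.0
```

Emit:
move_arm([
  {"slide": [7,0,-0.3],"spin": 0,"jaw": 0.3},
  {"slide": [7,0,-0.3],"spin": 0,"jaw": 0.3},
  {"slide": [7,0,-0.3],"spin": 0,"jaw": 0.3},
  {"slide": [7,0,0],"spin": 0,"jaw": 0.3},
  {"slide": [0,0,0],"spin": 0,"jaw": 0.3},
])

```text
time: 6.93
tool_pos: [0.5343, -0.0158, 0.0793]
orientation: [[0.095, 0.995, 0.008], [0.995, -0.095, -0.038], [-0.037, 0.012, -0.999]]
force: [0.6, 2.8, -2.8]
gripper_width: 0.0447
```

```bash
cat >> h.py <<'E'
def level(f):
    "tray angle from floor height profile + post/rim, top camera"
    im,d=shot("top",f); P=cloud("top",d); q=P[d>0]; r=(q[:,:2]-O); X=r@xs; Y=r@ys; Z=q[:,2]
    for nm,(a,b,c,e) in dict(front=(-.07,-.04,-.14,.14),).items():
        m=(X>a)&(X<b)&(Y>c)&(Y<e)&(Z>.02)&(Z<.07); g=np.polyfit(Y[m],Z[m],1)
        g=np.polyfit(Y[m][abs(Z[m]-np.polyval(g,Y[m]))<.006],Z[m][abs(Z[m]-np.polyval(g,Y[m]))<.006],1)
        print("floor",nm,m.sum(),"tilt",g[0].round(4),"z at -140",np.polyval(g,-.14).round(4),"z0",g[1].round(4))
    m=(abs(X-.073)<.006)&(abs(Y+.173)<.006)&(Z>.04); print("post z",np.median(Z[m]).round(4),m.sum())
    m=(abs(X)<.06)&(abs(Y+.156)<.002)&(Z>.03)&(Z<.08); print("rim z",np.median(Z[m]).round(4),m.sum())
E
python3 -c "
from h import *
t=st(0,-.195); plan([*t,.0765],-5.3); level('t2')"
```

```text
t 6.93 pos [ 0.5343 -0.0158  0.0793] yang -5.4 q6 0.02 tilt [ 0.008 -0.038 -0.999] grip 0.0447 F [ 0.6  2.8 -2.8]
 slide mm [ 4.2 -1.1  2.6] rows>= 1.0 spin -0.1
floor front 1301 tilt -0.0006 z at -140 0.0499 z0 0.0498
post z nan 0
rim z 0.0647 27
  return _methods._mean(a, axis=axis, dtype=dtype,
  ret = ret.dtype.type(ret / rcount)
```

Emit:
move_arm([
  {"slide": [4,0,2],"spin": 0,"jaw": 0.3},
  {"slide": [0,0,1],"spin": 0,"jaw": 0.3},
  {"slide": [0,0,0],"spin": 0,"jaw": 1},
  {"slide": [0,0,0],"spin": 0,"jaw": 1},
  {"slide": [0,0,0],"spin": 0,"jaw": 1},
  {"slide": [0,0,0],"spin": 0,"jaw": 1},
  {"slide": [0,0,0],"spin": 0,"jaw": 1},
  {"slide": [0,0,0],"spin": 0,"jaw": 1},
])

```text
time: 7.65
tool_pos: [0.5352, -0.0126, 0.0771]
orientation: [[0.095, 0.995, 0.01], [0.995, -0.094, -0.038], [-0.036, 0.014, -0.999]]
force: [0.8, -0.9, -0.3]
gripper_width: 0.0852
```

```bash
python3 -c "
from h import *
t=st(0,-.195); plan([*t,.0765],-5.3); level('t3')"
```

```text
t 7.65 pos [ 0.5352 -0.0126  0.0771] yang -5.4 q6 0.03 tilt [ 0.01  -0.038 -0.999] grip 0.0852 F [ 0.8 -0.9 -0.3]
 slide mm [ 0.9 -1.7  0.6] rows>= 1.0 spin -0.1
floor front 1268 tilt 0.0035 z at -140 0.0484 z0 0.0489
post z nan 0
rim z 0.063 25
  return _methods._mean(a, axis=axis, dtype=dtype,
  ret = ret.dtype.type(ret / rcount)
```

Emit:
move_arm([
  {"slide": [0,0,-25],"spin": 0,"jaw": 1},
  {"slide": [0,0,-40],"spin": 0,"jaw": 1},
  {"slide": [0,0,-40],"spin": 0,"jaw": 0.5},
  {"slide": [39,-5.4,-2],"spin": 0,"jaw": 0.4},
  {"slide": [39,-5.4,-2],"spin": 0,"jaw": 0.4},
  {"slide": [39,-5.4,-2],"spin": 0,"jaw": 0.4},
  {"slide": [39,-5.4,-2],"spin": 0,"jaw": 0.4},
  {"slide": [39,-5.4,0],"spin": 0,"jaw": 0.4},
  {"slide": [0,0,0],"spin": 0,"jaw": 0.4},
])

```text
time: 8.45
tool_pos: [0.5257, 0.1942, 0.1895]
orientation: [[0.103, 0.995, 0.013], [0.994, -0.103, -0.035], [-0.033, 0.016, -0.999]]
force: [0.1, -1.1, 0.1]
gripper_width: 0.034
```

```bash
python3 -W ignore -c "
from h import *
t=st(-.025,0); plan([*t,.126],-5.3); level('t4'); shot('wrist','w3')"
```

```text
t 8.45 pos [0.5257 0.1942 0.1895] yang -5.9 q6 0.41 tilt [ 0.013 -0.035 -0.999] grip 0.034 F [ 0.1 -1.1  0.1]
 slide mm [-7.   0.9 63.7] rows>= 2.0 spin -0.6
floor front 618 tilt 0.0023 z at -140 0.0487 z0 0.049
post z 0.0651 25
rim z 0.0638 80
```

View pics/w3.png

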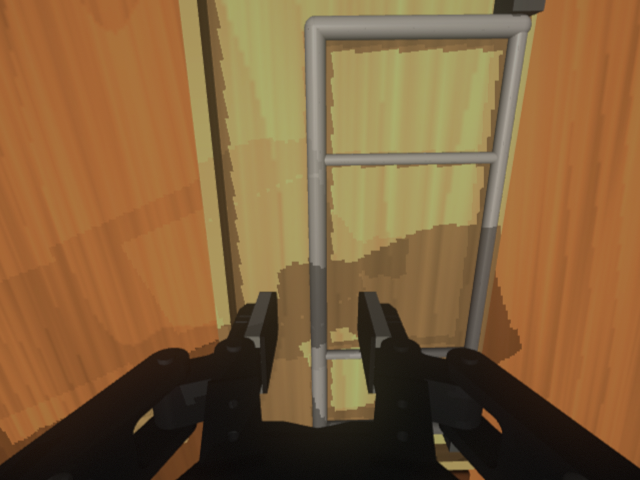

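The bar is centred between the pads at column 318, and the rim (63.8) and post (65.1) agree that the tray is level.

Emit:
move_arm([
  {"slide": [-7,1,20],"spin": 0,"jaw": 0.4},
  {"slide": [0,0,20],"spin": 0,"jaw": 0.4},
  {"slide": [0,0,20],"spin": 0,"jaw": 0.4},
  {"slide": [0,0,2],"spin": 0,"jaw": 0.4},
  {"slide": [0,0,0],"spin": 0,"jaw": 0},
  {"slide": [0,0,0],"spin": 0,"jaw": 0},
  {"slide": [0,0,0],"spin": 0,"jaw": 0},
  {"slide": [0,0,0],"spin": 0,"jaw": 0},
], grip_force=25)

```text
time: 9.22
tool_pos: [0.5262, 0.1742, 0.1283]
orientation: [[0.112, 0.994, 0.004], [0.993, -0.112, -0.036], [-0.035, 0.008, -0.999]]
force: [2.7, 1.3, -1.0]
gripper_width: 0.0088
```

```bash
python3 -W ignore -c "
from h import *
t=st(-.025,0); plan([*t,.126],-5.3)
a=np.linspace(0,1.88,13); x=-95*np.cos(a); z=95*np.sin(a); print(np.c_[np.diff(x),-np.diff(z)].round(1).tolist())"
```

```text
t 9.22 pos [0.5262 0.1742 0.1283] yang -6.4 q6 0.39 tilt [ 0.004 -0.036 -0.999] grip 0.0088 F [ 2.7  1.3 -1. ]
 slide mm [10.8 -0.7  1.9] rows>= 1.0 spin -1.1
[[1.2, -14.8], [3.5, -14.5], [5.7, -13.7], [7.8, -12.7], [9.6, -11.3], [11.3, -9.7], [12.7, -7.8], [13.7, -5.7], [14.4, -3.5], [14.8, -1.2], [14.8, 1.1], [14.5, 3.4]]
```

Emit:
move_arm([
  {"slide": [0,1,-14.8],"spin": 0,"jaw": 0},
  {"slide": [0,3.5,-14.5],"spin": 0,"jaw": 0},
  {"slide": [0,5.7,-13.7],"spin": 0,"jaw": 0},
  {"slide": [0,7.8,-12.7],"spin": 0,"jaw": 0},
  {"slide": [0,9.6,-11.3],"spin": 0,"jaw": 0},
  {"slide": [0,11.3,-9.7],"spin": 0,"jaw": 0},
])

```text
time: 9.72
tool_pos: [0.5676, 0.1702, 0.2102]
orientation: [[0.113, 0.993, 0.014], [0.993, -0.113, -0.035], [-0.033, 0.018, -0.999]]
force: [7.0, 6.0, -13.0]
gripper_width: 0.0088
```

```bash
cat >> h.py <<'E'
def ang():
    s=status.read_state(); g=s["tool_pos"]+s["orientation"][:,2]*.0625; r=(g[:2]-O); X=r@xs
    print("grip stand x",X.round(4),"y",(r@ys).round(4),"z",g[2].round(4),"angle",np.arctan2(g[2]-.063,.07-X).round(3),"rad",np.hypot(g[2]-.063,.07-X).round(4))
    return X,g[2]
E
python3 -W ignore -c "
from h import *
plan([*st(.07,0),.126],-5.3);ang()"
```

```text
t 9.72 pos [0.5676 0.1702 0.2102] yang -6.5 q6 0.36 tilt [ 0.014 -0.035 -0.999] grip 0.0088 F [  7.   6. -13.]
 slide mm [14.8 51.1 84.7] rows>= 3.0 spin -1.2
grip stand x 0.0182 y -0.013 z 0.1478 angle 1.022 rad 0.0993
```

Emit:
move_arm([
  {"slide": [0,8,-1],"spin": 0,"jaw": 0},
  {"slide": [0,10,-2.7],"spin": 0,"jaw": 0},
  {"slide": [0,10,-2.7],"spin": 0,"jaw": 0},
  {"slide": [0,10,-2],"spin": 0,"jaw": 0},
  {"slide": [0,10,-1],"spin": 0,"jaw": 0},
])

```text
time: 10.13
tool_pos: [0.6174, 0.1649, 0.2276]
orientation: [[0.112, 0.994, 0.017], [0.993, -0.112, -0.03], [-0.028, 0.02, -0.999]]
force: [-0.8, 3.4, -6.9]
gripper_width: 0.0084
```

```bash
python3 -W ignore -c "
from h import *
plan([*st(.07,0),.126],-5.3);ang()"
```

```text
t 10.13 pos [0.6174 0.1649 0.2276] yang -6.4 q6 0.33 tilt [ 0.017 -0.03  -0.999] grip 0.0084 F [-0.8  3.4 -6.9]
 slide mm [ 14.4   0.6 101.2] rows>= 3.0 spin -1.1
grip stand x 0.0683 y -0.0133 z 0.1651 angle 1.555 rad 0.1021
```

Emit:
move_arm([
  {"slide": [0,7,4],"spin": 0,"jaw": 0},
  {"slide": [0,9,3],"spin": 0,"jaw": 0},
  {"slide": [0,9,3],"spin": 0,"jaw": 0},
  {"slide": [0,4,2],"spin": 0,"jaw": 0},
  {"slide": [0,0,0],"spin": 0,"jaw": 0},
])

```text
time: 10.55
tool_pos: [0.65, 0.1615, 0.223]
orientation: [[0.112, 0.993, 0.026], [0.993, -0.112, -0.025], [-0.022, 0.028, -0.999]]
force: [-2.0, 2.5, -3.6]
gripper_width: 0.0084
```

```bash
python3 -W ignore -c "
from h import *
plan([*st(.07,0),.126],-5.3);ang(); shot('scene','s2'); im=cv2.imread('pics/s2.png')[100:340,240:500]; cv2.imwrite('pics/c3.png',cv2.resize(im,None,fx=2.5,fy=2.5))"
```

```text
t 10.55 pos [0.65   0.1615 0.223 ] yang -6.4 q6 0.31 tilt [ 0.026 -0.025 -0.999] grip 0.0084 F [-2.   2.5 -3.6]
 slide mm [ 13.5 -32.9  95.9] rows>= 3.0 spin -1.1
grip stand x 0.1016 y -0.0134 z 0.1606 angle 1.884 rad 0.1026
```

View pics/c3.png

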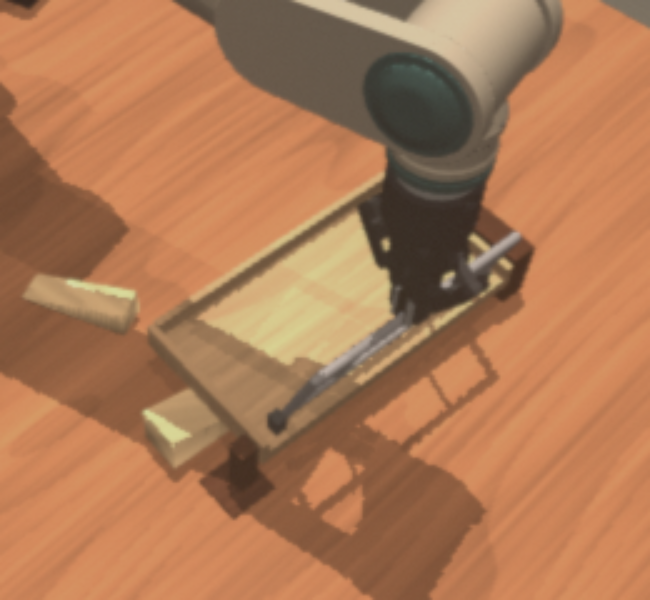

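The backrest is held past vertical, about 1.8 rad. I'll release it and rise.

Emit:
move_arm([
  {"slide": [0,0,0],"spin": 0,"jaw": 0.5},
  {"slide": [0,0,0],"spin": 0,"jaw": 0.5},
  {"slide": [0,0,0],"spin": 0,"jaw": 0.5},
  {"slide": [0,0,-20],"spin": 0,"jaw": 0.5},
  {"slide": [0,0,-40],"spin": 0,"jaw": 0.5},
  {"slide": [-20,-35,0],"spin": 0,"jaw": 0.8},
  {"slide": [-20,-35,0],"spin": 0,"jaw": 0.8},
  {"slide": [-35,-5,0],"spin": 0,"jaw": 0.8},
  {"slide": [-35,-5,0],"spin": 0,"jaw": 0.8},
  {"slide": [-35,-5,0],"spin": 0,"jaw": 0.8},
  {"slide": [-35,-5,0],"spin": 0,"jaw": 1},
  {"slide": [-35,-5,0],"spin": 0,"jaw": 1},
])

```text
time: 11.6
tool_pos: [0.5292, -0.043, 0.2966]
orientation: [[0.107, 0.993, 0.049], [0.994, -0.106, -0.03], [-0.024, 0.052, -0.998]]
force: [1.4, 0.6, 0.0]
gripper_width: 0.0857
```

```bash
python3 -W ignore -c "
from h import *
np.set_printoptions(precision=4,suppress=True)
plan([*st(.07,0),.126],-5.3); level('t5'); d=np.load('pics/t5.npy'); P=cloud('top',d); q=P[d>0]; r=q[:,:2]-O; X=r@xs; Y=r@ys
m=(abs(Y)<.12)&(q[:,2]>.1)&(q[:,2]<.17)&(abs(X-.1)<.06); print(m.sum(), np.c_[X,Y,q[:,2]][m][:12]); g=np.c_[X,q[:,2]][m]; print('top',np.median(g[g[:,1]>.135],0))
"
```

```text
t 11.6 pos [ 0.5292 -0.043   0.2966] yang -6.1 q6 -0.04 tilt [ 0.049 -0.03  -0.998] grip 0.0857 F [1.4 0.6 0. ]
 slide mm [231.8  59.4 168.3] rows>= 8.0 spin -0.8
floor front 1364 tilt 0.0042 z at -140 0.0483 z0 0.0489
post z nan 0
rim z 0.0636 19
570 [[0.11   0.1194 0.1526]
 [0.108  0.1157 0.1589]
 [0.1106 0.1149 0.1515]
 [0.1083 0.111  0.1589]
 [0.1091 0.1091 0.157 ]
 [0.1102 0.105  0.1545]
 [0.1117 0.1034 0.1506]
 [0.1109 0.1005 0.1534]
 [0.1101 0.0976 0.1562]
 [0.1042 0.1193 0.1623]
 [0.1063 0.1183 0.1563]
 [0.1061 0.1158 0.1573]]
top [0.1049 0.1546]
```

View pics/t5.png

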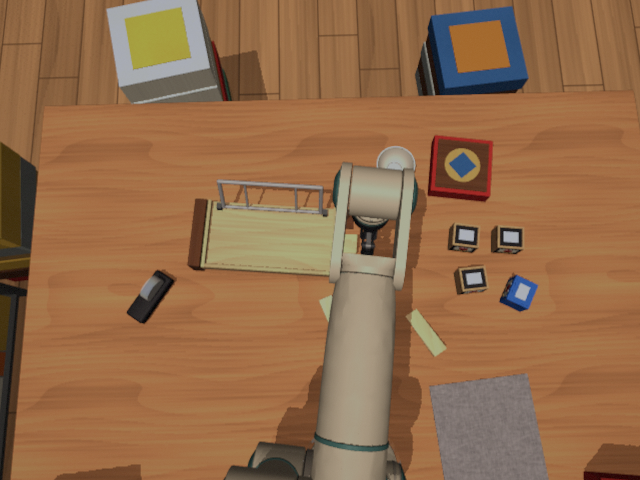

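The backrest lies back on its stop: crossbar at x 105, z ≈151, as expected for 1.95 rad. The tray is level, and the boxes are still at (464,237), (508,240) and (471,279). I'll refine the box positions.

```bash
cat >> h.py <<'E'
def gplan(x,y,z,yang):
    s=status.read_state(); plan(np.array([x,y,z])-.054*s["orientation"][:,2],yang)
def boxes(d,cam="top",lo=.057,hi=.068):
    P=cloud(cam,d); m=((d>0)&(P[...,2]>lo)&(P[...,2]<hi)&(P[...,1]<-.2)&(P[...,0]<.6)&(P[...,0]>.3)).astype(np.uint8)
    n,l,s,c=cv2.connectedComponentsWithStats(m)
    for k in range(1,n):
        if s[k,4]>250:
            q=P[l==k]; r=cv2.minAreaRect(q[:,:2].astype(np.float32)); wd,h=r[1]; a=r[2]-(90 if wd>h else 0)
            print("box px",c[k].round(0),"c",np.array(r[0]).round(4),"mean",q.mean(0).round(4),"size",round(wd,3),round(h,3),"x-axis ang",round(a,1))
E
python3 -W ignore -c "
from h import *
boxes(np.load('pics/t5.npy'));boxes(np.load('pics/top0.npy')); gplan(.541,-.298,.1,-9.5)"
```

```text
box px [466. 235.] c [ 0.543 -0.298] mean [ 0.5429 -0.2974  0.063 ] size 0.066 0.059 x-axis ang -8.5
box px [510. 237.] c [ 0.5355 -0.4062] mean [ 0.5348 -0.405   0.0629] size 0.067 0.058 x-axis ang -6.4
box px [473. 278.] c [ 0.4363 -0.3068] mean [ 0.436  -0.3064  0.063 ] size 0.057 0.066 x-axis ang 4.9
box px [522. 291.] c [ 0.402  -0.4192] mean [ 0.4007 -0.4189  0.063 ] size 0.059 0.066 x-axis ang 63.1
box px [466. 235.] c [ 0.5435 -0.298 ] mean [ 0.5426 -0.2978  0.0629] size 0.065 0.058 x-axis ang -9.5
box px [510. 237.] c [ 0.5347 -0.4059] mean [ 0.5348 -0.4047  0.063 ] size 0.067 0.058 x-axis ang -5.7
box px [474. 278.] c [ 0.4363 -0.3068] mean [ 0.4361 -0.3067  0.063 ] size 0.057 0.066 x-axis ang 4.4
box px [522. 291.] c [ 0.4015 -0.4198] mean [ 0.4006 -0.4193  0.0629] size 0.058 0.066 x-axis ang 63.2
t 11.65 pos [ 0.5282 -0.0484  0.297 ] yang -6.3 q6 -0.04 tilt [ 0.049 -0.033 -0.998] grip 0.0854 F [-0.6 -5.3  1.8]
 slide mm [-241.    30.   151.6] rows>= 7.0 spin 3.2
```

Emit:
move_arm([
  {"slide": [-26,3.5,0],"spin": 0,"jaw": 1},
  {"slide": [-26,3.5,0],"spin": 0,"jaw": 1},
  {"slide": [-26,3.5,5],"spin": 0,"jaw": 1},
  {"slide": [-26,3.5,15],"spin": 0,"jaw": 1},
  {"slide": [-26,3.5,15],"spin": 0,"jaw": 1},
  {"slide": [-26,3.5,15],"spin": 0,"jaw": 1},
  {"slide": [-26,3.5,15],"spin": 0,"jaw": 1},
  {"slide": [-26,3.5,15],"spin": 0,"jaw": 1},
  {"slide": [-20,3.5,15],"spin": 2,"jaw": 1},
  {"slide": [-10,0,10],"spin": 1,"jaw": 1},
  {"slide": [0,0,0],"spin": 0,"jaw": 1},
])

```text
time: 12.57
tool_pos: [0.5337, -0.3099, 0.2072]
orientation: [[0.175, 0.982, 0.065], [0.984, -0.173, -0.046], [-0.034, 0.072, -0.997]]
force: [-0.1, -0.4, -0.4]
gripper_width: 0.085
```

```bash
python3 -W ignore -c "
from h import *
gplan(.543,-.298,.033,-9.0); boxes(shot('top','t6')[1]); d=shot('wrist','w4')[1];boxes(d,'wrist')"
```

```text
t 12.57 pos [ 0.5337 -0.3099  0.2072] yang -10.0 q6 -0.41 tilt [ 0.065 -0.046 -0.997] grip 0.085 F [-0.1 -0.4 -0.4]
 slide mm [ 19.3  -5.5 119.6] rows>= 3.0 spin -1.0
box px [508. 239.] c [ 0.5284 -0.4012] mean [ 0.529  -0.3977  0.0632] size 0.039 0.066 x-axis ang 21.7
box px [522. 291.] c [ 0.4014 -0.4189] mean [ 0.4004 -0.4192  0.0629] size 0.059 0.066 x-axis ang 63.0
box px [311. 221.] c [ 0.5443 -0.2968] mean [ 0.5444 -0.2946  0.0633] size 0.065 0.057 x-axis ang -9.0
box px [142. 267.] c [ 0.4377 -0.306 ] mean [ 0.4388 -0.3036  0.0629] size 0.059 0.065 x-axis ang 5.1
box px [327. 367.] c [ 0.5366 -0.4048] mean [ 0.5369 -0.4012  0.0633] size 0.066 0.057 x-axis ang -5.8
```

View pics/w4.png

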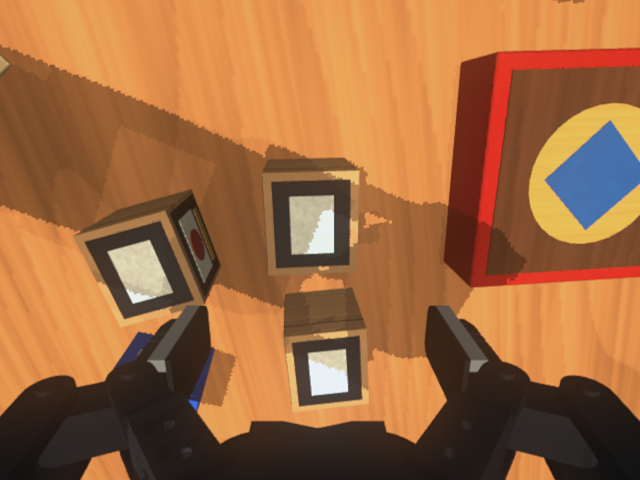

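Wrist view: target box at (311,221), the second at (327,367), the third at (142,267), and the blue decoy at lower left. The box estimates from both cameras agree within 2 mm. I'll descend onto the first one.

Emit:
move_arm([
  {"slide": [10,-2.5,0],"spin": -1,"jaw": 1},
  {"slide": [9,-2.5,10],"spin": 0,"jaw": 1},
  {"slide": [0,0,20],"spin": 0,"jaw": 1},
  {"slide": [0,0,20],"spin": 0,"jaw": 1},
  {"slide": [0,0,20],"spin": 0,"jaw": 1},
  {"slide": [0,0,10],"spin": 0,"jaw": 1},
  {"slide": [0,0,0],"spin": 0,"jaw": 1},
], grip_force=40)

```text
time: 13.25
tool_pos: [0.5439, -0.2803, 0.1385]
orientation: [[0.135, 0.987, 0.084], [0.99, -0.131, -0.053], [-0.042, 0.091, -0.995]]
force: [-1.1, 0.4, 0.4]
gripper_width: 0.0854
```

```bash
python3 -W ignore -c "
from h import *
gplan(.544,-.2965,.033,-9.0)"
```

```text
t 13.25 pos [ 0.5439 -0.2803  0.1385] yang -7.6 q6 -0.4 tilt [ 0.084 -0.053 -0.995] grip 0.0854 F [-1.1  0.4  0.4]
 slide mm [-11.6  -7.4  51.8] rows>= 2.0 spin 1.4
```

Emit:
move_arm([
  {"slide": [0,0,-40],"spin": 0,"jaw": 1},
  {"slide": [0,0,-40],"spin": 0,"jaw": 1},
  {"slide": [0,0,0],"spin": 0,"jaw": 1},
  {"slide": [0,0,0],"spin": 0,"jaw": 1},
  {"slide": [0,0,0],"spin": 0,"jaw": 1},
])

```text
time: 13.67
tool_pos: [0.5382, -0.2708, 0.2271]
orientation: [[0.127, 0.988, 0.089], [0.991, -0.123, -0.055], [-0.043, 0.095, -0.995]]
force: [0.3, -0.2, 0.5]
gripper_width: 0.0852
```

Emit:
move_arm([
  {"slide": [0,0,0],"spin": 0,"jaw": 1},
  {"slide": [0,0,0],"spin": 0,"jaw": 1},
  {"slide": [0,0,0],"spin": 0,"jaw": 1},
  {"slide": [0,0,0],"spin": 0,"jaw": 1},
  {"slide": [0,0,0],"spin": 0,"jaw": 1},
  {"slide": [0,0,0],"spin": 0,"jaw": 1},
  {"slide": [0,0,0],"spin": 0,"jaw": 1},
  {"slide": [0,0,0],"spin": 0,"jaw": 1},
])

```text
time: 14.33
tool_pos: [0.5376, -0.2697, 0.2243]
orientation: [[0.126, 0.988, 0.085], [0.991, -0.122, -0.052], [-0.041, 0.091, -0.995]]
force: [-0.4, 0.3, 1.0]
gripper_width: 0.0855
```

Emit:
move_arm([
  {"slide": [0,0,8],"spin": 0,"jaw": 1},
  {"slide": [0,0,8],"spin": 0,"jaw": 1},
  {"slide": [0,0,8],"spin": 0,"jaw": 1},
  {"slide": [0,0,8],"spin": 0,"jaw": 1},
  {"slide": [0,0,8],"spin": 0,"jaw": 1},
  {"slide": [0,0,8],"spin": 0,"jaw": 1},
  {"slide": [0,0,8],"spin": 0,"jaw": 1},
  {"slide": [0,0,8],"spin": 0,"jaw": 1},
])

```text
time: 15.0
tool_pos: [0.5434, -0.2734, 0.154]
orientation: [[0.126, 0.988, 0.085], [0.991, -0.122, -0.052], [-0.041, 0.091, -0.995]]
force: [-0.0, 0.5, -0.4]
gripper_width: 0.0855
```

```bash
python3 -W ignore -c "
from h import *
gplan(.544,-.2965,.033,-9.0)"
```

```text
t 15.0 pos [ 0.5434 -0.2734  0.154 ] yang -7.0 q6 -0.4 tilt [ 0.085 -0.052 -0.995] grip 0.0855 F [-0.   0.5 -0.4]
 slide mm [-17.9  -7.5  67.7] rows>= 2.0 spin 2.0
```

Emit:
move_arm([
  {"slide": [-4,-2,2],"spin": 0.5,"jaw": 1},
  {"slide": [-7,-3,4],"spin": 1,"jaw": 1},
  {"slide": [-7,-2.5,6],"spin": 0.5,"jaw": 1},
  {"slide": [0,0,8],"spin": 0,"jaw": 1},
  {"slide": [0,0,8],"spin": 0,"jaw": 1},
  {"slide": [0,0,8],"spin": 0,"jaw": 1},
  {"slide": [0,0,8],"spin": 0,"jaw": 1},
  {"slide": [0,0,8],"spin": 0,"jaw": 1},
  {"slide": [0,0,8],"spin": 0,"jaw": 1},
  {"slide": [0,0,6],"spin": 0,"jaw": 1},
])

```text
time: 15.83
tool_pos: [0.5381, -0.2962, 0.0805]
orientation: [[0.165, 0.983, 0.084], [0.986, -0.161, -0.052], [-0.037, 0.092, -0.995]]
force: [-0.7, 0.0, -0.0]
gripper_width: 0.0852
```

```bash
python3 -W ignore -c "
from h import *
gplan(.544,-.2965,.033,-9.0)"
```

```text
t 15.83 pos [ 0.5381 -0.2962  0.0805] yang -9.3 q6 -0.4 tilt [ 0.084 -0.052 -0.995] grip 0.0852 F [-0.7  0.  -0. ]
 slide mm [ 2.5  1.5 -6.2] rows>= 1.0 spin -0.3
```

Emit:
move_arm([
  {"slide": [2,1,-5],"spin": 0,"jaw": 1},
  {"slide": [0,0,0],"spin": 0,"jaw": 0.4},
  {"slide": [0,0,0],"spin": 0,"jaw": 0.4},
  {"slide": [0,0,0],"spin": 0,"jaw": 0.4},
  {"slide": [0,0,0],"spin": 0,"jaw": 0.4},
  {"slide": [0,0,0],"spin": 0,"jaw": 0.4},
  {"slide": [0,0,-4],"spin": 0,"jaw": 0.4},
  {"slide": [0,0,-8],"spin": 0,"jaw": 0.4},
  {"slide": [0,0,-12],"spin": 0,"jaw": 0.4},
  {"slide": [0,0,-15],"spin": 0,"jaw": 0.4},
  {"slide": [0,0,-15],"spin": 0,"jaw": 0.4},
  {"slide": [0,0,-15],"spin": 0,"jaw": 0.4},
], grip_force=50)

```text
time: 16.83
tool_pos: [0.5318, -0.2887, 0.1566]
orientation: [[0.164, 0.983, 0.078], [0.986, -0.161, -0.048], [-0.035, 0.085, -0.996]]
force: [0.5, -0.4, -1.9]
gripper_width: 0.057
```

Emit:
move_arm([
  {"slide": [0,0,-12],"spin": 0,"jaw": 0.4},
  {"slide": [0,0,-8],"spin": 0,"jaw": 0.4},
  {"slide": [0,0,-4],"spin": 0,"jaw": 0.4},
  {"slide": [0,0,0],"spin": 0,"jaw": 0.4},
])

```text
time: 17.17
tool_pos: [0.5308, -0.2881, 0.1897]
orientation: [[0.164, 0.983, 0.086], [0.986, -0.16, -0.053], [-0.038, 0.094, -0.995]]
force: [0.1, -0.6, -1.4]
gripper_width: 0.0574
```

```bash
python3 -W ignore -c "
from h import *
gplan(*st(-.008,.1),.15,-5.3)"
```

```text
t 17.17 pos [ 0.5308 -0.2881  0.1897] yang -9.3 q6 -0.4 tilt [ 0.086 -0.053 -0.995] grip 0.0574 F [ 0.1 -0.6 -1.4]
 slide mm [568.  -73.5 -42.9] rows>= 14.0 spin -4.0
```

Emit:
move_arm([
  {"slide": [5,-0.6,0],"spin": 0,"jaw": 0.4},
  {"slide": [10,-1.3,-1],"spin": 0,"jaw": 0.4},
  {"slide": [16,-2,-1.5],"spin": 0,"jaw": 0.4},
  {"slide": [22,-3,-2],"spin": 0,"jaw": 0.4},
  {"slide": [26,-3.4,-2],"spin": 0,"jaw": 0.4},
  {"slide": [26,-3.4,-2],"spin": 0,"jaw": 0.4},
  {"slide": [26,-3.4,-2],"spin": 0,"jaw": 0.4},
  {"slide": [26,-3.4,-2],"spin": 0,"jaw": 0.4},
  {"slide": [26,-3.4,-2],"spin": 0,"jaw": 0.4},
  {"slide": [26,-3.4,-2],"spin": 0,"jaw": 0.4},
  {"slide": [26,-3.4,-2],"spin": 0,"jaw": 0.4},
  {"slide": [26,-3.4,-2],"spin": 0,"jaw": 0.4},
])

```text
time: 18.17
tool_pos: [0.5331, -0.0086, 0.1861]
orientation: [[0.169, 0.983, 0.068], [0.985, -0.166, -0.047], [-0.035, 0.075, -0.997]]
force: [0.8, -0.7, -1.4]
gripper_width: 0.0571
```

```bash
python3 -W ignore -c "
from h import *
gplan(*st(-.008,.1),.15,-5.3)"
```

```text
t 18.17 pos [ 0.5331 -0.0086  0.1861] yang -9.6 q6 0.11 tilt [ 0.068 -0.047 -0.997] grip 0.0571 F [ 0.8 -0.7 -1.4]
 slide mm [291.7 -31.6 -30.4] rows>= 8.0 spin -4.3
```

Emit:
move_arm([
  {"slide": [26,-3,-3],"spin": 0,"jaw": 0.4},
  {"slide": [26,-3,-3],"spin": 0,"jaw": 0.4},
  {"slide": [26,-3,-3],"spin": 0,"jaw": 0.4},
  {"slide": [26,-3,-3],"spin": 0,"jaw": 0.4},
  {"slide": [26,-3,-3],"spin": 0,"jaw": 0.4},
  {"slide": [26,-3,-3],"spin": 0,"jaw": 0.4},
  {"slide": [26,-3,-3],"spin": 0,"jaw": 0.4},
  {"slide": [26,-3,-3],"spin": 0,"jaw": 0.4},
  {"slide": [22,-3,-2],"spin": 0,"jaw": 0.4},
  {"slide": [17,-2,-1],"spin": 0,"jaw": 0.4},
  {"slide": [12,-1,0],"spin": 0,"jaw": 0.4},
  {"slide": [6,-1,0],"spin": 0,"jaw": 0.4},
])

```text
time: 19.17
tool_pos: [0.5325, 0.2844, 0.189]
orientation: [[0.158, 0.986, 0.047], [0.987, -0.155, -0.049], [-0.041, 0.054, -0.998]]
force: [0.1, 0.3, -1.2]
gripper_width: 0.0573
```

Emit:
move_arm([
  {"slide": [0,0,0],"spin": -1,"jaw": 0.4},
  {"slide": [0,0,0],"spin": -2,"jaw": 0.4},
  {"slide": [0,0,0],"spin": -1,"jaw": 0.4},
  {"slide": [0,0,0],"spin": 0,"jaw": 0.4},
])

```text
time: 19.5
tool_pos: [0.5311, 0.2842, 0.1865]
orientation: [[0.082, 0.996, 0.043], [0.996, -0.08, -0.051], [-0.047, 0.047, -0.998]]
force: [0.1, -0.4, -0.5]
gripper_width: 0.0569
```

```bash
python3 -W ignore -c "
from h import *
gplan(*st(-.008,.1),.082,-5.3); shot('top','t7');shot('wrist','w5')
im=cv2.imread('pics/t7.png')[160:310,140:400]; cv2.imwrite('pics/c4.png',np.vstack([cv2.resize(im,None,fx=2,fy=2),cv2.resize(cv2.imread('pics/w5.png'),(520,390))[:300]]))"
```

```text
t 19.5 pos [0.5311 0.2842 0.1865] yang -4.6 q6 0.54 tilt [ 0.043 -0.051 -0.998] grip 0.0569 F [ 0.1 -0.4 -0.5]
 slide mm [ 5.4 16.9 51.2] rows>= 2.0 spin 0.7
```

View pics/c4.png

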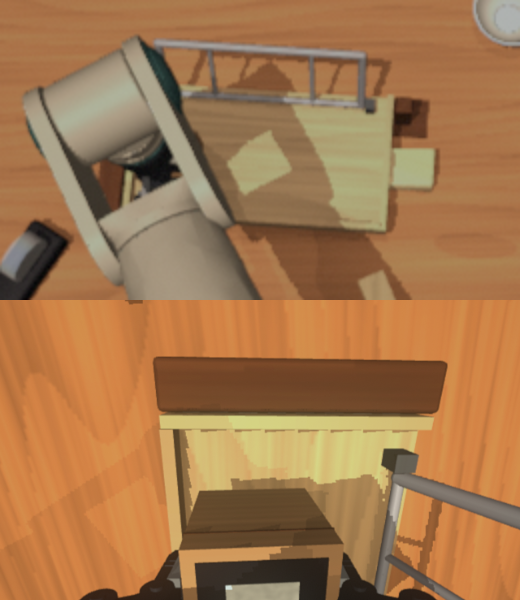

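The held box is above the tray floor, clear of the backrest arm, with the rim and hinge block beyond it. I'll lower it.

Emit:
move_arm([
  {"slide": [3,5,2],"spin": 0.5,"jaw": 0.4},
  {"slide": [2,6,4],"spin": 0,"jaw": 0.4},
  {"slide": [0,5,6],"spin": 0,"jaw": 0.4},
  {"slide": [0,0,8],"spin": 0,"jaw": 0.4},
  {"slide": [0,0,8],"spin": 0,"jaw": 0.4},
  {"slide": [0,0,6],"spin": 0,"jaw": 0.4},
  {"slide": [0,0,4],"spin": 0,"jaw": 0.4},
  {"slide": [0,0,2],"spin": 0,"jaw": 0.4},
])

```text
time: 20.27
tool_pos: [0.552, 0.284, 0.1424]
orientation: [[0.097, 0.994, 0.043], [0.994, -0.095, -0.052], [-0.047, 0.047, -0.998]]
force: [-0.0, 1.2, -1.1]
gripper_width: 0.0567
```

```bash
python3 -W ignore -c "
from h import *
gplan(*st(-.008,.1),.082,-5.3)"
```

```text
t 20.27 pos [0.552  0.284  0.1424] yang -5.5 q6 0.54 tilt [ 0.043 -0.052 -0.998] grip 0.0567 F [-0.   1.2 -1.1]
 slide mm [ 1.8 -1.9  6.4] rows>= 1.0 spin -0.2
```

Emit:
move_arm([
  {"slide": [0,0,2],"spin": 0,"jaw": 0.4},
  {"slide": [0,0,2],"spin": 0,"jaw": 0.4},
  {"slide": [0,0,1],"spin": 0,"jaw": 0.4},
  {"slide": [0,0,0],"spin": 0,"jaw": 0.4},
])

```text
time: 20.6
tool_pos: [0.5516, 0.2837, 0.136]
orientation: [[0.097, 0.994, 0.041], [0.994, -0.095, -0.052], [-0.048, 0.046, -0.998]]
force: [-0.1, -1.4, -2.2]
gripper_width: 0.0569
```

```bash
python3 -W ignore -c "
from h import *
gplan(*st(-.008,.1),.082,-5.3); shot('scene','s3'); im=cv2.imread('pics/s3.png')[120:300,280:480]; cv2.imwrite('pics/c5.png',cv2.resize(im,None,fx=3,fy=3,interpolation=cv2.INTER_CUBIC))"
```

```text
t 20.6 pos [0.5516 0.2837 0.136 ] yang -5.4 q6 0.54 tilt [ 0.041 -0.052 -0.998] grip 0.0569 F [-0.1 -1.4 -2.2]
 slide mm [ 1.9 -1.2  0. ] rows>= 1.0 spin -0.1
```

View pics/c5.png

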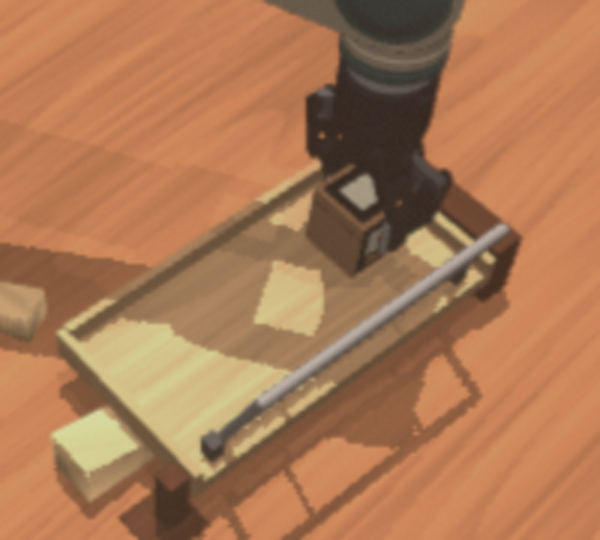

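The box is at or just above the floor. I'll lower it a few mm more and release.

Emit:
move_arm([
  {"slide": [0,0,2],"spin": 0,"jaw": 0.4},
  {"slide": [0,0,1],"spin": 0,"jaw": 0.4},
  {"slide": [0,0,0],"spin": 0,"jaw": 0.4},
])

```text
time: 20.9
tool_pos: [0.5522, 0.2838, 0.1343]
orientation: [[0.097, 0.994, 0.044], [0.994, -0.095, -0.051], [-0.047, 0.048, -0.998]]
force: [0.1, -0.0, -1.5]
gripper_width: 0.056
```

Emit:
move_arm([
  {"slide": [0,0,0],"spin": 0,"jaw": 0.7},
  {"slide": [0,0,0],"spin": 0,"jaw": 0.85},
  {"slide": [0,0,0],"spin": 0,"jaw": 1},
  {"slide": [0,0,0],"spin": 0,"jaw": 1},
  {"slide": [0,0,-4],"spin": 0,"jaw": 1},
  {"slide": [0,0,-8],"spin": 0,"jaw": 1},
  {"slide": [0,0,-14],"spin": 0,"jaw": 1},
  {"slide": [0,0,-18],"spin": 0,"jaw": 1},
  {"slide": [0,0,-18],"spin": 0,"jaw": 1},
  {"slide": [0,0,-14],"spin": 0,"jaw": 1},
  {"slide": [0,0,-8],"spin": 0,"jaw": 1},
  {"slide": [0,0,-3],"spin": 0,"jaw": 1},
])

```text
time: 21.9
tool_pos: [0.5482, 0.2887, 0.2295]
orientation: [[0.097, 0.994, 0.046], [0.994, -0.095, -0.05], [-0.045, 0.05, -0.998]]
force: [-0.1, 0.0, 0.1]
gripper_width: 0.0855
```

```bash
python3 -W ignore -c "
from h import *
boxes(np.load('pics/t7.npy')); gplan(.5365,-.405,.1,-6); d=shot('top','t8')[1]; boxes(d)"
```

```text
box px [510. 237.] c [ 0.536  -0.4066] mean [ 0.5349 -0.4051  0.063 ] size 0.066 0.058 x-axis ang -5.6
box px [473. 278.] c [ 0.4363 -0.307 ] mean [ 0.4359 -0.3064  0.0629] size 0.057 0.066 x-axis ang 5.1
box px [522. 291.] c [ 0.4017 -0.419 ] mean [ 0.4008 -0.4189  0.063 ] size 0.059 0.065 x-axis ang 62.2
t 21.9 pos [0.5482 0.2887 0.2295] yang -5.4 q6 0.54 tilt [ 0.046 -0.05  -0.998] grip 0.0855 F [-0.1  0.   0.1]
 slide mm [-685.    47.5  109.4] rows>= 17.0 spin 0.6
box px [510. 237.] c [ 0.5357 -0.4054] mean [ 0.5348 -0.4047  0.0629] size 0.068 0.059 x-axis ang -5.6
box px [474. 278.] c [ 0.4361 -0.3072] mean [ 0.4358 -0.3067  0.063 ] size 0.057 0.066 x-axis ang 5.2
box px [522. 291.] c [ 0.4011 -0.4197] mean [ 0.4012 -0.4195  0.0629] size 0.058 0.066 x-axis ang 62.6
```

Emit:
move_arm([
  {"slide": [-5,0,0],"spin": 0,"jaw": 1},
  {"slide": [-10,1,0],"spin": 0,"jaw": 1},
  {"slide": [-16,1,0],"spin": 0,"jaw": 1},
  {"slide": [-22,2,1],"spin": 0,"jaw": 1},
  {"slide": [-28,2,1],"spin": 0,"jaw": 1},
  {"slide": [-32,2,1],"spin": 0,"jaw": 1},
  {"slide": [-32,2,1],"spin": 0,"jaw": 1},
  {"slide": [-32,2,1],"spin": 0,"jaw": 1},
  {"slide": [-32,2,1],"spin": 0,"jaw": 1},
  {"slide": [-32,2,1],"spin": 0,"jaw": 1},
  {"slide": [-32,2,1],"spin": 0,"jaw": 1},
  {"slide": [-32,2,1],"spin": 0,"jaw": 1},
])

```text
time: 22.95
tool_pos: [0.5325, -0.0328, 0.2235]
orientation: [[0.09, 0.996, 0.027], [0.995, -0.088, -0.054], [-0.051, 0.032, -0.998]]
force: [0.0, 0.2, 0.4]
gripper_width: 0.0851
```

Emit:
move_arm([
  {"slide": [-32,2,2],"spin": 0,"jaw": 1},
  {"slide": [-32,2,2],"spin": 0,"jaw": 1},
  {"slide": [-32,2,2],"spin": 0,"jaw": 1},
  {"slide": [-32,2,2],"spin": 0,"jaw": 1},
  {"slide": [-32,2,2],"spin": 0,"jaw": 1},
  {"slide": [-32,2,2],"spin": 0,"jaw": 1},
  {"slide": [-32,2,2],"spin": 0,"jaw": 1},
  {"slide": [-28,2,2],"spin": 0,"jaw": 1},
  {"slide": [-22,2,2],"spin": 0,"jaw": 1},
  {"slide": [-16,1,2],"spin": 0,"jaw": 1},
  {"slide": [-10,1,1],"spin": 0,"jaw": 1},
  {"slide": [-5,0,0],"spin": 0,"jaw": 1},
])

```text
time: 23.95
tool_pos: [0.508, -0.3661, 0.2039]
orientation: [[0.102, 0.995, 0.006], [0.994, -0.102, -0.046], [-0.046, 0.01, -0.999]]
force: [0.2, 0.0, -1.0]
gripper_width: 0.085
```

```bash
python3 -W ignore -c "
from h import *
gplan(.5365,-.405,.1,-6); boxes(shot('wrist','w6')[1],'wrist'); level('t9')"
```

```text
t 23.95 pos [ 0.508  -0.3661  0.2039] yang -5.8 q6 -0.57 tilt [ 0.006 -0.046 -0.999] grip 0.085 F [ 0.2  0.  -1. ]
 slide mm [-31.   31.2  51.8] rows>= 2.0 spin 0.2
box px [175. 154.] c [ 0.4366 -0.307 ] mean [ 0.4374 -0.3051  0.0619] size 0.058 0.064 x-axis ang 4.8
box px [364. 295.] c [ 0.5355 -0.4059] mean [ 0.5355 -0.4032  0.062 ] size 0.065 0.057 x-axis ang -5.9
box px [139. 320.] c [ 0.3923 -0.4151] mean [ 0.3898 -0.4056  0.0618] size 0.059 0.045 x-axis ang -28.1
box px [214. 323.] c [ 0.4369 -0.4184] mean [ 0.4367 -0.4134  0.0608] size 0.026 0.009 x-axis ang -5.7
floor front 1379 tilt 0.0038 z at -140 0.0484 z0 0.0489
post z 0.0658 23
rim z 0.0633 79
```

Emit:
move_arm([
  {"slide": [-6,6,3],"spin": 0,"jaw": 1},
  {"slide": [-9,9,7],"spin": 0,"jaw": 1},
  {"slide": [-9,9,10],"spin": 0,"jaw": 1},
  {"slide": [-6,6,10],"spin": 0,"jaw": 1},
  {"slide": [0,0,10],"spin": 0,"jaw": 1},
  {"slide": [0,0,10],"spin": 0,"jaw": 1},
  {"slide": [0,0,8],"spin": 0,"jaw": 1},
  {"slide": [0,0,4],"spin": 0,"jaw": 1},
])

```text
time: 24.72
tool_pos: [0.539, -0.3938, 0.1433]
orientation: [[0.093, 0.996, 0.009], [0.995, -0.092, -0.046], [-0.045, 0.013, -0.999]]
force: [-0.2, -0.2, 0.1]
gripper_width: 0.0852
```

```bash
python3 -W ignore -c "
from h import *
gplan(.5355,-.405,.033,-6)"
```

```text
t 24.72 pos [ 0.539  -0.3938  0.1433] yang -5.3 q6 -0.58 tilt [ 0.009 -0.046 -0.999] grip 0.0852 F [-0.2 -0.2  0.1]
 slide mm [-6.6 -3.9 56.7] rows>= 2.0 spin 0.7
```

Emit:
move_arm([
  {"slide": [-3,-2,4],"spin": 0.5,"jaw": 1},
  {"slide": [-3,-2,8],"spin": 0,"jaw": 1},
  {"slide": [0,0,9],"spin": 0,"jaw": 1},
  {"slide": [0,0,9],"spin": 0,"jaw": 1},
  {"slide": [0,0,9],"spin": 0,"jaw": 1},
  {"slide": [0,0,8],"spin": 0,"jaw": 1},
  {"slide": [0,0,4],"spin": 0,"jaw": 1},
  {"slide": [0,0,1],"spin": 0,"jaw": 1},
])

```text
time: 25.38
tool_pos: [0.5336, -0.4012, 0.0855]
orientation: [[0.102, 0.995, 0.008], [0.994, -0.102, -0.045], [-0.044, 0.013, -0.999]]
force: [-0.4, -0.0, -0.3]
gripper_width: 0.0853
```

```bash
python3 -W ignore -c "
from h import *
gplan(.5355,-.405,.033,-6)"
```

```text
t 25.38 pos [ 0.5336 -0.4012  0.0855] yang -5.8 q6 -0.58 tilt [ 0.008 -0.045 -0.999] grip 0.0853 F [-0.4 -0.  -0.3]
 slide mm [-1.3  1.7 -1.3] rows>= 1.0 spin 0.2
```

Emit:
move_arm([
  {"slide": [0,0,0],"spin": 0,"jaw": 0.4},
  {"slide": [0,0,0],"spin": 0,"jaw": 0.4},
  {"slide": [0,0,0],"spin": 0,"jaw": 0.4},
  {"slide": [0,0,0],"spin": 0,"jaw": 0.4},
  {"slide": [0,0,0],"spin": 0,"jaw": 0.4},
  {"slide": [0,0,-4],"spin": 0,"jaw": 0.4},
  {"slide": [0,0,-8],"spin": 0,"jaw": 0.4},
  {"slide": [0,0,-13],"spin": 0,"jaw": 0.4},
  {"slide": [0,0,-18],"spin": 0,"jaw": 0.4},
  {"slide": [0,0,-20],"spin": 0,"jaw": 0.4},
  {"slide": [0,0,-20],"spin": 0,"jaw": 0.4},
  {"slide": [0,0,-16],"spin": 0,"jaw": 0.4},
], grip_force=50)

```text
time: 26.38
tool_pos: [0.5317, -0.3954, 0.1893]
orientation: [[0.102, 0.995, 0.003], [0.994, -0.101, -0.041], [-0.04, 0.007, -0.999]]
force: [0.2, -0.7, -0.7]
gripper_width: 0.0556
```

Emit:
move_arm([
  {"slide": [5,0,-10],"spin": 0,"jaw": 0.4},
  {"slide": [10,-1,-5],"spin": 0,"jaw": 0.4},
  {"slide": [16,-1,-2],"spin": 0,"jaw": 0.4},
  {"slide": [22,-1,-1.5],"spin": 0,"jaw": 0.4},
  {"slide": [28,-1,-1.5],"spin": 0,"jaw": 0.4},
  {"slide": [30,-1,-1.5],"spin": 0,"jaw": 0.4},
  {"slide": [30,-1,-1.5],"spin": 0,"jaw": 0.4},
  {"slide": [30,-1,-1.5],"spin": 0,"jaw": 0.4},
  {"slide": [30,-1,-1.5],"spin": 0,"jaw": 0.4},
  {"slide": [30,-1,-1.5],"spin": 0,"jaw": 0.4},
])

```text
time: 27.22
tool_pos: [0.5445, -0.1534, 0.215]
orientation: [[0.109, 0.994, 0.01], [0.993, -0.108, -0.047], [-0.046, 0.015, -0.999]]
force: [0.2, -1.1, -1.8]
gripper_width: 0.0554
```

```bash
python3 -W ignore -c "
from h import *
gplan(*st(-.008,.01),.14,-5.3)"
```

```text
t 27.22 pos [ 0.5445 -0.1534  0.215 ] yang -6.2 q6 -0.21 tilt [ 0.01  -0.047 -0.999] grip 0.0554 F [ 0.2 -1.1 -1.8]
 slide mm [347.7 -38.5   4.6] rows>= 9.0 spin -0.9
```

Emit:
move_arm([
  {"slide": [31,-3,-1],"spin": 0,"jaw": 0.4},
  {"slide": [32,-3,-1],"spin": 0,"jaw": 0.4},
  {"slide": [32,-3,-1],"spin": 0,"jaw": 0.4},
  {"slide": [32,-3,-1],"spin": 0,"jaw": 0.4},
  {"slide": [32,-3,-1],"spin": 0,"jaw": 0.4},
  {"slide": [32,-3,-1],"spin": 0,"jaw": 0.4},
  {"slide": [32,-3,-1],"spin": 0,"jaw": 0.4},
  {"slide": [32,-3,0],"spin": 0,"jaw": 0.4},
  {"slide": [28,-3,0],"spin": 0,"jaw": 0.4},
  {"slide": [22,-3,0],"spin": -0.5,"jaw": 0.4},
  {"slide": [16,-3,0],"spin": -0.5,"jaw": 0.4},
  {"slide": [8,-2,0],"spin": 0,"jaw": 0.4},
])

```text
time: 28.22
tool_pos: [0.5322, 0.2065, 0.2046]
orientation: [[0.08, 0.997, 0.005], [0.996, -0.08, -0.044], [-0.044, 0.008, -0.999]]
force: [-0.1, -0.6, -1.0]
gripper_width: 0.0551
```

```bash
python3 -W ignore -c "
from h import *
gplan(*st(-.008,.01),.082,-5.3)"
```

```text
t 28.22 pos [0.5322 0.2065 0.2046] yang -4.6 q6 0.4 tilt [ 0.005 -0.044 -0.999] grip 0.0551 F [-0.1 -0.6 -1. ]
 slide mm [-6.8 12.3 69.1] rows>= 2.0 spin 0.7
```

Emit:
move_arm([
  {"slide": [-2,4,4],"spin": 0.5,"jaw": 0.4},
  {"slide": [-3,5,8],"spin": 0,"jaw": 0.4},
  {"slide": [-2,3,10],"spin": 0,"jaw": 0.4},
  {"slide": [0,0,10],"spin": 0,"jaw": 0.4},
  {"slide": [0,0,10],"spin": 0,"jaw": 0.4},
  {"slide": [0,0,8],"spin": 0,"jaw": 0.4},
  {"slide": [0,0,6],"spin": 0,"jaw": 0.4},
  {"slide": [0,0,4],"spin": 0,"jaw": 0.4},
  {"slide": [0,0,2],"spin": 0,"jaw": 0.4},
  {"slide": [0,0,0],"spin": 0,"jaw": 0.4},
])

```text
time: 29.05
tool_pos: [0.5432, 0.1914, 0.134]
orientation: [[0.093, 0.996, -0.0], [0.995, -0.093, -0.046], [-0.046, 0.004, -0.999]]
force: [-0.2, 0.7, 0.0]
gripper_width: 0.0556
```

```bash
python3 -W ignore -c "
from h import *
gplan(*st(-.008,.01),.081,-5.3); shot('scene','s4'); im=cv2.imread('pics/s4.png')[120:300,280:480]; cv2.imwrite('pics/c6.png',cv2.resize(im,None,fx=3,fy=3,interpolation=cv2.INTER_CUBIC))"
```

```text
t 29.05 pos [0.5432 0.1914 0.134 ] yang -5.4 q6 0.39 tilt [-0.    -0.046 -0.999] grip 0.0556 F [-0.2  0.7  0. ]
 slide mm [ 4.5  1.  -1.2] rows>= 1.0 spin -0.1
```

View pics/c6.png

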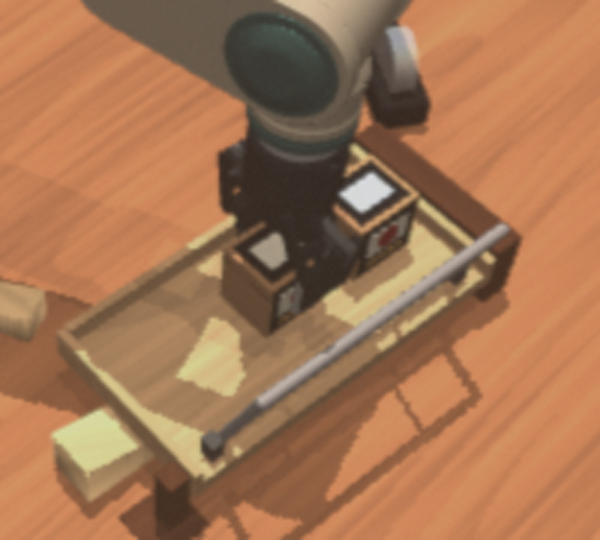

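Box 2 is resting on the floor (force 0) beside box 1, which stands upright. I'll release, rise, and go back for box 3.

Emit:
move_arm([
  {"slide": [0,0,0],"spin": 0,"jaw": 0.7},
  {"slide": [0,0,0],"spin": 0,"jaw": 0.85},
  {"slide": [0,0,0],"spin": 0,"jaw": 1},
  {"slide": [0,0,0],"spin": 0,"jaw": 1},
  {"slide": [0,0,-4],"spin": 0,"jaw": 1},
  {"slide": [0,0,-8],"spin": 0,"jaw": 1},
  {"slide": [0,0,-14],"spin": 0,"jaw": 1},
  {"slide": [0,0,-18],"spin": 0,"jaw": 1},
  {"slide": [0,0,-18],"spin": 0,"jaw": 1},
  {"slide": [0,0,-14],"spin": 0,"jaw": 1},
  {"slide": [0,0,-8],"spin": 0,"jaw": 1},
  {"slide": [0,0,-3],"spin": 0,"jaw": 1},
])

```text
time: 30.1
tool_pos: [0.5436, 0.1965, 0.2322]
orientation: [[0.093, 0.996, 0.007], [0.995, -0.092, -0.044], [-0.044, 0.011, -0.999]]
force: [0.4, 0.2, -0.2]
gripper_width: 0.0852
```

```bash
python3 -W ignore -c "
from h import *
level('t10'); boxes(np.load('pics/t10.npy')); gplan(.4365,-.3065,.12,5)"
```

```text
floor front 444 tilt 0.0069 z at -140 0.0481 z0 0.0491
post z 0.0637 22
rim z 0.0639 78
box px [522. 291.] c [ 0.4016 -0.4194] mean [ 0.4007 -0.4189  0.0632] size 0.059 0.066 x-axis ang 61.8
box px [474. 289.] c [ 0.4086 -0.3061] mean [ 0.4089 -0.3054  0.0631] size 0.057 0.066 x-axis ang 6.9
t 30.15 pos [0.5438 0.1965 0.2325] yang -5.3 q6 0.39 tilt [ 0.008 -0.044 -0.999] grip 0.0855 F [-0.1 -0.7  1.5]
 slide mm [-505.5  -61.8   79.8] rows>= 13.0 spin -10.3
```

Box 3 was knocked to (0.409, −0.306), yaw 6.9°. I'll go there.

Emit:
move_arm([
  {"slide": [-5,0,0],"spin": 0,"jaw": 1},
  {"slide": [-10,-1,0],"spin": 0,"jaw": 1},
  {"slide": [-16,-2,0],"spin": 0,"jaw": 1},
  {"slide": [-22,-4,1],"spin": 0,"jaw": 1},
  {"slide": [-28,-5,1],"spin": 0,"jaw": 1},
  {"slide": [-31,-6,1],"spin": 0,"jaw": 1},
  {"slide": [-31,-6,1],"spin": 0,"jaw": 1},
  {"slide": [-31,-6,1],"spin": 0,"jaw": 1},
  {"slide": [-31,-6,1],"spin": 0,"jaw": 1},
  {"slide": [-31,-6,1],"spin": 0,"jaw": 1},
  {"slide": [-31,-6,1],"spin": 0,"jaw": 1},
  {"slide": [-31,-6,1],"spin": 0,"jaw": 1},
])

```text
time: 31.15
tool_pos: [0.4525, -0.1097, 0.2243]
orientation: [[0.085, 0.996, -0.012], [0.995, -0.086, -0.045], [-0.046, -0.008, -0.999]]
force: [0.2, -0.9, 0.8]
gripper_width: 0.0854
```

```bash
python3 -W ignore -c "
from h import *
gplan(.4095,-.3055,.12,6.5)"
```

```text
t 31.15 pos [ 0.4525 -0.1097  0.2243] yang -4.9 q6 -0.21 tilt [-0.012 -0.045 -0.999] grip 0.0854 F [ 0.2 -0.9  0.8]
 slide mm [-193.8  -25.2   59.5] rows>= 5.0 spin -11.4
```

Emit:
move_arm([
  {"slide": [-30,-4,1],"spin": 0,"jaw": 1},
  {"slide": [-30,-4,2],"spin": 0,"jaw": 1},
  {"slide": [-28,-4,2],"spin": 0,"jaw": 1},
  {"slide": [-25,-3,2],"spin": 0,"jaw": 1},
  {"slide": [-22,-3,3],"spin": 0,"jaw": 1},
  {"slide": [-18,-2,3],"spin": 0,"jaw": 1},
  {"slide": [-12,-2,3],"spin": 0,"jaw": 1},
  {"slide": [-6,0,2],"spin": -1,"jaw": 1},
  {"slide": [0,0,0],"spin": -3,"jaw": 1},
  {"slide": [0,0,0],"spin": -4,"jaw": 1},
  {"slide": [0,0,0],"spin": -2,"jaw": 1},
  {"slide": [0,0,0],"spin": 0,"jaw": 1},
])

```text
time: 32.15
tool_pos: [0.3961, -0.2965, 0.2005]
orientation: [[-0.081, 0.996, -0.033], [0.996, 0.08, -0.035], [-0.032, -0.035, -0.999]]
force: [-0.4, 0.7, -0.3]
gripper_width: 0.0854
```

```bash
python3 -W ignore -c "
from h import *
gplan(.4095,-.3055,.033,6.5); boxes(shot('wrist','w7')[1],'wrist')"
```

```text
t 32.15 pos [ 0.3961 -0.2965  0.2005] yang 4.6 q6 -0.77 tilt [-0.033 -0.035 -0.999] grip 0.0854 F [-0.4  0.7 -0.3]
 slide mm [ -4.6  18.5 113.2] rows>= 3.0 spin -1.9
box px [346. 262.] c [ 0.4088 -0.3057] mean [ 0.4089 -0.3032  0.0619] size 0.057 0.065 x-axis ang 6.4
box px [316. 401.] c [ 0.4009 -0.4189] mean [ 0.3993 -0.4082  0.0618] size 0.057 0.065 x-axis ang 62.1
```

Emit:
move_arm([
  {"slide": [-1,4,4],"spin": -1,"jaw": 1},
  {"slide": [-2,7,8],"spin": -0.5,"jaw": 1},
  {"slide": [-1,6,10],"spin": 0,"jaw": 1},
  {"slide": [0,0,10],"spin": 0,"jaw": 1},
  {"slide": [0,0,10],"spin": 0,"jaw": 1},
  {"slide": [0,0,10],"spin": 0,"jaw": 1},
  {"slide": [0,0,9],"spin": 0,"jaw": 1},
  {"slide": [0,0,6],"spin": 0,"jaw": 1},
  {"slide": [0,0,3],"spin": 0,"jaw": 1},
  {"slide": [0,0,0],"spin": 0,"jaw": 1},
])

```text
time: 33.03
tool_pos: [0.4107, -0.3006, 0.1184]
orientation: [[-0.104, 0.994, -0.038], [0.994, 0.103, -0.031], [-0.027, -0.041, -0.999]]
force: [0.0, -1.1, 0.2]
gripper_width: 0.0853
```

```bash
python3 -W ignore -c "
from h import *
gplan(.4090,-.3055,.033,6.4)"
```

```text
t 33.03 pos [ 0.4107 -0.3006  0.1184] yang 5.9 q6 -0.78 tilt [-0.038 -0.031 -0.999] grip 0.0853 F [ 0.  -1.1  0.2]
 slide mm [-2.4  1.4 31.5] rows>= 1.0 spin -0.5
```

Emit:
move_arm([
  {"slide": [-2,1,5],"spin": -0.5,"jaw": 1},
  {"slide": [0,0,8],"spin": 0,"jaw": 1},
  {"slide": [0,0,8],"spin": 0,"jaw": 1},
  {"slide": [0,0,5],"spin": 0,"jaw": 1},
  {"slide": [0,0,3],"spin": 0,"jaw": 1},
  {"slide": [0,0,0],"spin": 0,"jaw": 1},
  {"slide": [0,0,0],"spin": 0,"jaw": 0.4},
  {"slide": [0,0,0],"spin": 0,"jaw": 0.4},
  {"slide": [0,0,0],"spin": 0,"jaw": 0.4},
  {"slide": [0,0,0],"spin": 0,"jaw": 0.4},
  {"slide": [0,0,0],"spin": 0,"jaw": 0.4},
], grip_force=50)

```text
time: 33.95
tool_pos: [0.4116, -0.3045, 0.0888]
orientation: [[-0.113, 0.993, -0.035], [0.993, 0.112, -0.033], [-0.029, -0.039, -0.999]]
force: [0.1, -0.2, -2.1]
gripper_width: 0.0555
```

Emit:
move_arm([
  {"slide": [0,0,-4],"spin": 0,"jaw": 0.4},
  {"slide": [0,0,-8],"spin": 0,"jaw": 0.4},
  {"slide": [0,0,-13],"spin": 0,"jaw": 0.4},
  {"slide": [0,0,-18],"spin": 0,"jaw": 0.4},
  {"slide": [0,0,-20],"spin": 0,"jaw": 0.4},
  {"slide": [0,0,-20],"spin": 0,"jaw": 0.4},
  {"slide": [0,0,-16],"spin": 0,"jaw": 0.4},
  {"slide": [0,0,-11],"spin": 0,"jaw": 0.4},
  {"slide": [0,0,-6],"spin": 0,"jaw": 0.4},
  {"slide": [0,0,0],"spin": 3,"jaw": 0.4},
  {"slide": [0,0,0],"spin": 5,"jaw": 0.4},
  {"slide": [0,0,0],"spin": 3,"jaw": 0.4},
])

```text
time: 34.95
tool_pos: [0.415, -0.2991, 0.2144]
orientation: [[0.084, 0.996, -0.036], [0.996, -0.085, -0.032], [-0.035, -0.033, -0.999]]
force: [0.8, -0.9, -2.8]
gripper_width: 0.0555
```

```bash
python3 -W ignore -c "
from h import *
gplan(*st(-.008,-.08),.14,-5.3)"
```

```text
t 34.95 pos [ 0.415  -0.2991  0.2144] yang -4.9 q6 -0.59 tilt [-0.036 -0.032 -0.999] grip 0.0555 F [ 0.8 -0.9 -2.8]
 slide mm [413.9  88.9   3. ] rows>= 11.0 spin 0.4
```

Emit:
move_arm([
  {"slide": [5,1,0],"spin": 0,"jaw": 0.4},
  {"slide": [10,2,0],"spin": 0,"jaw": 0.4},
  {"slide": [16,3.5,-1],"spin": 0,"jaw": 0.4},
  {"slide": [22,5,-1],"spin": 0,"jaw": 0.4},
  {"slide": [28,6,-1.5],"spin": 0,"jaw": 0.4},
  {"slide": [30,6.5,-1.5],"spin": 0,"jaw": 0.4},
  {"slide": [30,6.5,-1.5],"spin": 0,"jaw": 0.4},
  {"slide": [30,6.5,-1.5],"spin": 0,"jaw": 0.4},
  {"slide": [30,6.5,-1.5],"spin": 0,"jaw": 0.4},
  {"slide": [30,6.5,-1.5],"spin": 0,"jaw": 0.4},
  {"slide": [30,6.5,-1.5],"spin": 0,"jaw": 0.4},
  {"slide": [26,6,-1],"spin": 0,"jaw": 0.4},
])

```text
time: 35.95
tool_pos: [0.5, -0.0006, 0.214]
orientation: [[0.072, 0.997, -0.041], [0.997, -0.073, -0.029], [-0.032, -0.039, -0.999]]
force: [-0.1, 0.0, -2.4]
gripper_width: 0.0555
```

```bash
python3 -W ignore -c "
from h import *
gplan(*st(-.008,-.08),.14,-5.3)"
```

```text
t 35.95 pos [ 0.5    -0.0006  0.214 ] yang -4.2 q6 0.01 tilt [-0.041 -0.029 -0.999] grip 0.0555 F [-0.1  0.  -2.4]
 slide mm [109.   31.4  15.4] rows>= 3.0 spin 1.1
```

Emit:
move_arm([
  {"slide": [22,7,-1],"spin": 0,"jaw": 0.4},
  {"slide": [18,5,-1],"spin": 0,"jaw": 0.4},
  {"slide": [15,4,0],"spin": 0,"jaw": 0.4},
  {"slide": [12,4,0],"spin": 0,"jaw": 0.4},
  {"slide": [9,3,0],"spin": 0.5,"jaw": 0.4},
  {"slide": [5,2,0],"spin": 0.5,"jaw": 0.4},
  {"slide": [2,1,0],"spin": 0,"jaw": 0.4},
  {"slide": [0,0,0],"spin": 0,"jaw": 0.4},
])

```text
time: 36.62
tool_pos: [0.5294, 0.0972, 0.2102]
orientation: [[0.065, 0.997, -0.046], [0.997, -0.066, -0.028], [-0.031, -0.044, -0.999]]
force: [-0.1, -0.3, -2.6]
gripper_width: 0.0557
```

```bash
python3 -W ignore -c "
from h import *
gplan(*st(-.008,-.08),.082,-5.3); print((status.read_state()['tool_pos'][:2]-O)@np.c_[xs,ys])"
```

```text
t 36.62 pos [0.5294 0.0972 0.2102] yang -3.8 q6 0.19 tilt [-0.046 -0.028 -0.999] grip 0.0557 F [-0.1 -0.3 -2.6]
 slide mm [10.8 12.1 73.5] rows>= 2.0 spin 1.5
[-0.01426607 -0.0870467 ]
```

Emit:
move_arm([
  {"slide": [3,4,4],"spin": 0.8,"jaw": 0.4},
  {"slide": [4,5,8],"spin": 0.7,"jaw": 0.4},
  {"slide": [2,3,10],"spin": 0,"jaw": 0.4},
  {"slide": [0,0,10],"spin": 0,"jaw": 0.4},
  {"slide": [0,0,10],"spin": 0,"jaw": 0.4},
  {"slide": [0,0,8],"spin": 0,"jaw": 0.4},
  {"slide": [0,0,6],"spin": 0,"jaw": 0.4},
  {"slide": [0,0,5],"spin": 0,"jaw": 0.4},
  {"slide": [0,0,4],"spin": 0,"jaw": 0.4},
  {"slide": [0,0,2],"spin": 0,"jaw": 0.4},
  {"slide": [0,0,0],"spin": 0,"jaw": 0.4},
])

```text
time: 37.53
tool_pos: [0.5392, 0.1016, 0.137]
orientation: [[0.095, 0.994, -0.047], [0.995, -0.096, -0.029], [-0.033, -0.045, -0.998]]
force: [-1.0, 0.3, -2.0]
gripper_width: 0.0558
```

```bash
python3 -W ignore -c "
from h import *
gplan(*st(-.008,-.08),.082,-5.3); shot('scene','s5'); im=cv2.imread('pics/s5.png')[120:300,280:480]; cv2.imwrite('pics/c7.png',cv2.resize(im,None,fx=3,fy=3,interpolation=cv2.INTER_CUBIC))"
```

```text
t 37.53 pos [0.5392 0.1016 0.137 ] yang -5.5 q6 0.23 tilt [-0.047 -0.029 -0.998] grip 0.0558 F [-1.   0.3 -2. ]
 slide mm [ 3.6 -0.6  1. ] rows>= 1.0 spin -0.2
```

View pics/c7.png

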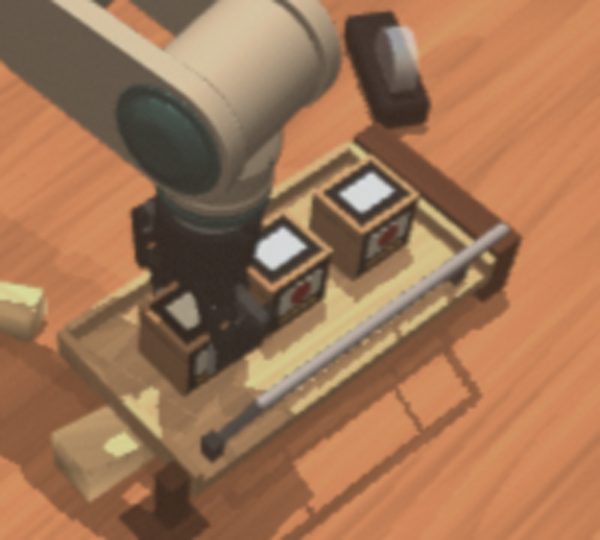

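All three boxes are upright in a row and clear of each other. I'll lower the last 2 mm, release, and rise away from everything.

Emit:
move_arm([
  {"slide": [0,0,2],"spin": 0,"jaw": 0.4},
  {"slide": [0,0,0],"spin": 0,"jaw": 0.7},
  {"slide": [0,0,0],"spin": 0,"jaw": 0.85},
  {"slide": [0,0,0],"spin": 0,"jaw": 1},
  {"slide": [0,0,0],"spin": 0,"jaw": 1},
  {"slide": [0,0,-4],"spin": 0,"jaw": 1},
  {"slide": [0,0,-8],"spin": 0,"jaw": 1},
  {"slide": [0,0,-14],"spin": 0,"jaw": 1},
  {"slide": [0,0,-18],"spin": 0,"jaw": 1},
  {"slide": [0,0,-18],"spin": 0,"jaw": 1},
  {"slide": [0,0,-14],"spin": 0,"jaw": 1},
  {"slide": [0,0,-10],"spin": 0,"jaw": 1},
])

```text
time: 38.58
tool_pos: [0.543, 0.1039, 0.226]
orientation: [[0.095, 0.994, -0.048], [0.995, -0.097, -0.029], [-0.034, -0.045, -0.998]]
force: [0.6, 0.8, 0.2]
gripper_width: 0.0854
```

Emit:
move_arm([
  {"slide": [-10,-5,-6],"spin": 0,"jaw": 1},
  {"slide": [-20,-10,-3],"spin": 0,"jaw": 1},
  {"slide": [-30,-10,0],"spin": 0,"jaw": 1},
  {"slide": [-35,-10,0],"spin": 0,"jaw": 1},
  {"slide": [-35,-10,0],"spin": 0,"jaw": 1},
  {"slide": [-35,-10,0],"spin": 0,"jaw": 1},
  {"slide": [-30,-5,0],"spin": 0,"jaw": 1},
  {"slide": [-20,-5,0],"spin": 0,"jaw": 1},
  {"slide": [-10,0,0],"spin": 0,"jaw": 1},
  {"slide": [0,0,0],"spin": 0,"jaw": 1},
])

```text
time: 39.42
tool_pos: [0.4546, -0.1212, 0.2547]
orientation: [[0.091, 0.995, -0.036], [0.995, -0.092, -0.03], [-0.033, -0.033, -0.999]]
force: [0.7, 0.9, 0.2]
gripper_width: 0.0854
```

```bash
python3 -W ignore -c "
from h import *
np.set_printoptions(precision=4,suppress=True)
gplan(*st(0,0),.082,-5.3); level('t11'); d=np.load('pics/t11.npy'); P=cloud('top',d)
q=P[d>0]; r=q[:,:2]-O; X=r@xs; Y=r@ys
for a,b in ((.05,.15),(-.04,.05),(-.13,-.04)):
    m=(abs(X)<.07)&(Y>a)&(Y<b)&(q[:,2]>.1)&(q[:,2]<.125); rr=cv2.minAreaRect(np.c_[X,Y][m].astype(np.float32)); A=np.c_[X[m],Y[m],np.ones(m.sum())]; g=np.linalg.lstsq(A,q[m][:,2],rcond=None)[0]; print(rr,np.median(q[m][:,2]),'slope',g[:2])
m=(abs(Y)<.1)&(q[:,2]>.13)&(q[:,2]<.17)&(abs(X-.1)<.06); print('bar',np.median(X[m]),np.median(q[m][:,2]),m.sum())
shot('scene','s6')
a=cv2.imread('pics/t11.png')[130:330,120:560]; cv2.imwrite('pics/c8.png',cv2.resize(a,None,fx=1.8,fy=1.8))
"
```

```text
t 39.42 pos [ 0.4546 -0.1212  0.2547] yang -5.3 q6 -0.23 tilt [-0.036 -0.03  -0.999] grip 0.0854 F [0.7 0.9 0.2]
 slide mm [316.9  74.1 105.9] rows>= 9.0 spin -0.0
floor front 1374 tilt 0.0036 z at -140 0.0485 z0 0.049
post z 0.0653 24
rim z 0.0632 79
((-0.006188536062836647, 0.09537214785814285), (0.058320242911577225, 0.06489066779613495), 0.3247365355491638) 0.11159870751522827 slope [0.0286 0.0207]
((-0.008994940668344498, 0.00262252613902092), (0.05763738974928856, 0.0644286572933197), 0.4424125552177429) 0.11142312624249517 slope [0.0256 0.0042]
((-0.007143881171941757, -0.08473794907331467), (0.05830521509051323, 0.06450142711400986), 1.0851415395736694) 0.11075952385214616 slope [0.0233 0.0044]
bar 0.10466623199694414 0.15459200144245866 390
```

View pics/c8.png

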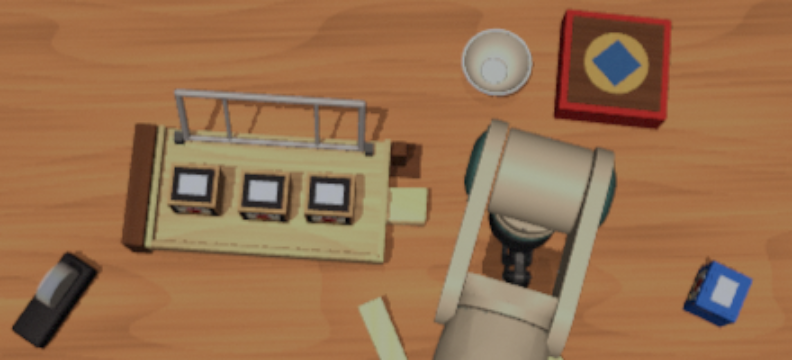

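All three boxes are flat on the floor (lid height 111 = 49 + 62), the tray is level, the backrest is on its stop, and the bystanders are in place. I'm handing in.

```bash
python3 -c "
from h import *
print(ticket.close_job(), status.read_state()['time'])"
```

```text
the job is handed in; nothing more can be done
the job is handed in; nothing more can be done
```

The job is handed in after about 39 s of robot time: the wedge is holding the tray up, the backrest is back on its stop, and all three game boxes stand on the tray. No verdict was reported, so what follows is from my own last checks.

- **Tray and wedge:** I pushed the largest wedge under the free side until the tray was level, then let go. The final tilt measured about −0.004 rad. The rim top read 63 mm against 65 mm for the post; that gap is within the roughly 2 mm camera error. I did not measure the force between wedge and tray directly.
- **Backrest:** I pinched the crossbar and swung it up and over. The bar ended at stand x 105 mm and about 150 mm high, which is where it should be on its end stop.
- **Game boxes:** Only three were on the counter. One was knocked about 3 cm aside during the run, so I measured it again before picking it up. They stand at tray x ≈ −7 mm and y ≈ +95, +3 and −85 mm. Their lids are at 111 mm, so the undersides are on the floor.
- **Other things:** In the last top view the bowl, tape dispenser and big game box looked unmoved, and the blue box was where it started. The gripper was open and clear of everything.

Two checks were less clean:
- **Lid slope:** The depth fit of the lids showed about 0.03 rad. I put this down to depth noise, and it is well under the 0.1 rad limit.
- **Tool tilt:** The tool drifted out of vertical by up to 6° during the moves, but this did not affect the placing.

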